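Bolt the sprung hatch of a dark box

ROBOT

A 7-joint arm with a two-finger parallel gripper is mounted at the origin on a cart in front of the work surface, level with it; the furniture and walls round the work are solid. World frame = base frame: x ahead of the robot, y to its left, z up, the work surface at z = 0. Lengths are in m, angles in rad, forces in N, time in s.
With the tool pointing down it reaches from about 0.4 to 0.925 m from the base axis. Payload 5.6 kg.
Tool frame: the origin (TCP) lies midway between the tips of the shut fingers; the grasp point (between the pads) lies 19 mm behind it (r.grip_point_offset is the distance from the TCP to the grasp point, in m); z points along the fingers, y is the direction in which the jaws open and shut (so a half turn about z gives the same grasp; the last joint's range is limited). The gripper opens to 85 mm and grips with 20 to 120 N. Pads are 22 mm wide; open, the fingers measure 114 mm over their backs; the gripper's body (76 mm by 85 mm) begins 54 mm behind the grasp point. The pads swing forward as they close: fully open they stand 13 mm farther back than shut.
Start: joints at [-1.334, 0.468, -0.012, 1.603, 0.006, 1.071, -0.056], TCP at [0.18, 0.625, 0.231] pointing down, gripper open.
Joint ranges: [-2.53, 2.53], [-0.31, 2.02], [-1.57, 1.55], [0.28, 2.44], [-1.29, 4.43], [0.15, 1.84], [-2.92, 2.92]. Speed limits (rad/s): [2.57, 2.57, 3.14, 3.14, 3.14, 3.14, 3.14].

INTERFACE

Orientations are given as a 3x3 rotation matrix whose columns are the frame's x, y, z axes.
In Python, from bench import monitor, eyes, r gives the robot as it stands.
- The arm moves only by the tool servo_tool, never from a script. Its argument "commands" is a list of rows, each a list of 3 entries, a list of its own where there are three numbers: the turn, a rotation vector about the tool's x, y, z in units of 8 degrees (1.0 is 8 degrees), then the shift along the tool's x, y, z in units of 40 mm (1.0 is 40 mm), then the finger opening in mm, from 0 to 85.4. A call has 1 to 10 rows; each row is the pose to reach, as a shift and turn from the pose commanded when the call began, along the tool's axes at that moment; what a row does not reach only later rows make up. A row lasts 1/10 s, in which the tool goes at most 50 mm and 8.59 degrees, less where a joint would pass 70% of its speed; a pose out of reach is approached as far as the arm can. A call with a gripper value outside its range is refused whole. The fingers move at their own pace and stop on an object; "newtons" is the grip in N (left out, the last holds). Time passes only in rows, so rows that repeat a pose let the fingers close. It gives the time, the measured TCP pose, the force and the opening at its end, in the units of the state.
- monitor.get_obs(): the state, without advancing time (a new reading comes with each control period).
- eyes.read_camera(name): name is "scene" or "top"; returns the picture (420x560x3 uint8, red, green, blue); there is no depth.
- eyes.get_calibration(name): a dict with "mtx" (3x3 intrinsics, pixels), "D" ([k1, k2, p1, p2, k3] as OpenCV has them; the pictures are not rectified), "R" (3x3) and "t" (3): a world point X has camera coordinates R X + t. Camera axes: x right, y down, z forward; pixel columns grow to the right and rows downward; lengths in m; the calibration is good to about 2 mm. A picture is of the moment at which its call begins. get_calibration takes no time and is no camera call.
- r.hand_in(): hands the job in, once; it reports no verdict.
The state is a dict: "t": time; "joint_pos": joint angles; "joint_velocities": joint speeds; "tau": joint torques, N m; "eef_pos": TCP position; "ee_rot": TCP orientation; "contact_force": force on the tool from outside, world axes, zero at the start; "ft_torque": the same for the moment, N m; "finger_gap": finger opening in m.
Only numpy, scipy, OpenCV 4.12 (cv2) and the standard library are available. Lean on these libraries where they do the work, as an engineer would, in place of code of your own. Each camera call takes 0.05 s, during which the arm holds its last target.

TASK

Close the grey exposure box light-tight: its hatch stands proud on the foam seal, so hold it down while you slide its barrel bolt across through the keeper on the fixed panel, then turn the bolt's handle fully down into the notch at that end, so that it cannot work loose, and let go. Do it with a gentle hand, without ramming the bolt into the keeper or crushing the seal, and leave the other things on the box and bench where they are.

Things in the scene. Friction and masses are not known exactly. Their poses are not given: they have to be found in the camera images.
- dark_box: Grey steel box, 220 x 300 mm, 112 mm high, fixed. Origin: centre of its underside; x to its hinged back, y to its left, z up. The left 200 mm of its top is the hatch, the right 96 mm a fixed panel. The bolt lies along y on the hatch: with the hatch home its axis is at x = -88, z = 124 mm; front edge at x = -110 mm. Bolt fittings reach 27 mm above the hatch, the handle apart.
- hatch (a joint): Hatch angle, rad: 0 = home (flush with the fixed panel), grows as its front rises. Hinge line along y at x = 105, z = 112 mm of dark_box, 193 mm behind the bolt. Left alone it rests on the seal at about 0.034 to 0.041 (bolt 6.5 to 8 mm too high for the keeper). With the bolt in the keeper it springs back by only about 2 mm at the bolt (0.01).
- seal: Black sprung foam strip, 12 x 196 mm, under the hatch's front edge. Origin: middle of its top. A push of about 14 to 16 N down at the bolt (or on the handle lying on the slot wall) squeezes it until the hatch is home and stops hard; it then bears about 20 N in all.
- bolt (a joint): Travel of the round steel bolt (12 mm thick, nose chamfered 0.6 mm), m: about 0 = drawn back, grows towards -y of dark_box (to the fixed panel). It stays where left (drag 1 N free, up to 6 N under the hatch's load). The nose meets the keeper at 0.016 and is through it at 0.030. The handle leaves the bolt at y = +20 mm (dark_box) minus the travel. Middle of the catch notch: 0.0405 nominal.
- bolt_handle (a joint): Angle of the bolt's handle about the bolt's axis, rad: 0 = fully down (level, pointing to -x over the front edge), 1.57 = straight up, stop at 1.66. It stays where left. Between the two notches a slot wall in front of the bolt keeps it up: lying on the wall it stands at about 0.8, over 0.9 it slides clear. It goes below 0.7 only in a notch (one at travel 0, and the catch notch).
- knob (a point): Centre of the ball, 18 mm across, at the end of the handle (9 mm thick rod), 50 mm from the bolt's axis. With the handle down it hangs about 28 mm in front of the box's front edge, free below; can be pinched from above with the jaws closing along y of dark_box, and then pivots between the jaws as the handle turns.
- catch_notch (a point): Nominal middle of the 13 mm wide catch notch in the slot wall, 15 mm in front of the bolt's axis and level with it. The barrel end with the notch and the end stop is set on slotted screw holes and really lies up to 8 mm either way along y, which is not measured: feel for it. The end stop halts the handle rod 2 mm beyond the true middle of the notch.
- keeper: Steel loop, 24 x 14 mm, 23 mm high, screwed to the fixed panel, through which the bolt passes along y. Origin: on the panel top below its middle; the bolt's axis passes 12 mm above it with the hatch home. Its opening leaves 1.5 mm over the bolt, so the hatch must be pressed to within about 2 mm of home for the nose to enter.
- timer: White kitchen-type timer, 56 x 64 x 19 mm, lying loose on the box's fixed right-hand top panel. Bystander.
- marker_pen: Black marker pen, 132 mm long, lying on the bench to the left of the box. Bystander.
- forceps: Fine steel forceps, 115 mm long, lying on the bench to the front left. Bystander.
- canister: Small white screw-cap jar, 31 mm across, 40 mm high, on the bench to the left. Bystander.
- petri_1: Petri dish, 60 mm across, 16 mm high, on the bench to the right, the lower of a stack of two. Bystander.
- petri_2: The upper dish of that stack, same size. Bystander.
- slide_carton: Card box of slides, 31 x 81 x 28 mm, on the bench to the right. Bystander.

How it is judged:
By the outcome, as a careful person would: the job done as asked, in the order asked, and still so for the second after the job is handed in, with the robot touching nothing.
It also fails if it takes over 72 s, if anything falls off the work surface, if the arm or the gripper's body presses on something with over 40 N, if the wrist force passes 120 N, or if a joint passes its speed limit or range.

## Working session

There is one attempt and no reset: what is moved stays moved. The work goes in short steps, Python scripts to look and compute and a tool call to move; the robot and the scene stay as the last step left them, time stands still between calls to the robot, and variables do not carry over. Pictures are saved under pics/ and viewed, and the job is handed in when it is done.

Besides the shell and the picture viewer there is one more tool, called after "Call:" as a command line: name --argument value ..., lists and objects as JSON in quotes. servo_tool: Moves the arm, as the interface text tells. Its arguments: {"type":"object","properties":{"commands":{"type":"array","items":{"type":"array"}},"newtons":{"type":"number"}},"required":["commands"]}

```bash
ls; mkdir -p pics; python3 - <<'E'
from bench import monitor, eyes, r
import cv2
for n in ("scene","top"):
    im=eyes.read_camera(n); cv2.imwrite(f"pics/{n}0.png",cv2.resize(im[:,:,::-1],(800,600),interpolation=cv2.INTER_CUBIC))
    cv2.imwrite(f"pics/raw_{n}0.png",im[:,:,::-1])
    print(eyes.get_calibration(n))
print(monitor.get_obs())
E
```

```text
pics
{'mtx': array([[418.81509776,   0.        , 279.90952389],
       [  0.        , 418.81509776, 202.19420293],
       [  0.        ,   0.        ,   1.        ]]), 'D': array([-0.02823444,  0.        ,  0.        ,  0.        ,  0.        ]), 'R': array([[-0.50115022, -0.86520424, -0.01643394],
       [-0.32140681,  0.20373297, -0.92476513],
       [ 0.80345885, -0.45816427, -0.38018336]]), 't': array([0.15900563, 0.3050136 , 0.73594522])}
{'mtx': array([[453.6586272 ,   0.        , 281.40073456],
       [  0.        , 453.6586272 , 210.33995912],
       [  0.        ,   0.        ,   1.        ]]), 'D': array([-0.01047109,  0.        ,  0.        ,  0.        ,  0.        ]), 'R': array([[-0.00667348, -0.99988342, -0.01373386],
       [-0.9967337 ,  0.00775658, -0.08038509],
       [ 0.08048225,  0.01315255, -0.99666926]]), 't': array([-0.09239371,  0.55188498,  1.35950604])}
{'t': 0.1, 'joint_pos': array([-1.3340237 ,  0.46829066, -0.01161876,  1.60354626,  0.00600324,
        1.07142101, -0.05628392]), 'joint_velocities': array([-0.00229981, -0.00295318,  0.00027981, -0.00280467, -0.00133466,
        0.00114895, -0.00077166]), 'tau': array([ 6.89010994e-04, -5.33516479e+01,  2.11847224e-02, -2.51963139e+01,
        1.14443930e-02,  4.34405316e-03,  1.02050200e-05]), 'eef_pos': array([0.17940208, 0.6242148 , 0.2304265 ]), 'ee_rot': array([[-9.61109290e-01,  2.76168096e-01, -3.40702113e-04],
       [ 2.76168283e-01,  9.61107973e-01, -1.59471556e-03],
       [-1.12958044e-04, -1.62678706e-03, -9.99998670e-01]]), 'contact_force': array([-1.15981608,  0.04014578,  0.5975724 ]), 'ft_torque': array([-0.06543884,  0.01017526, -0.00194727]), 'finger_gap': 0.08557193049565215}
```

View pics/scene0.png

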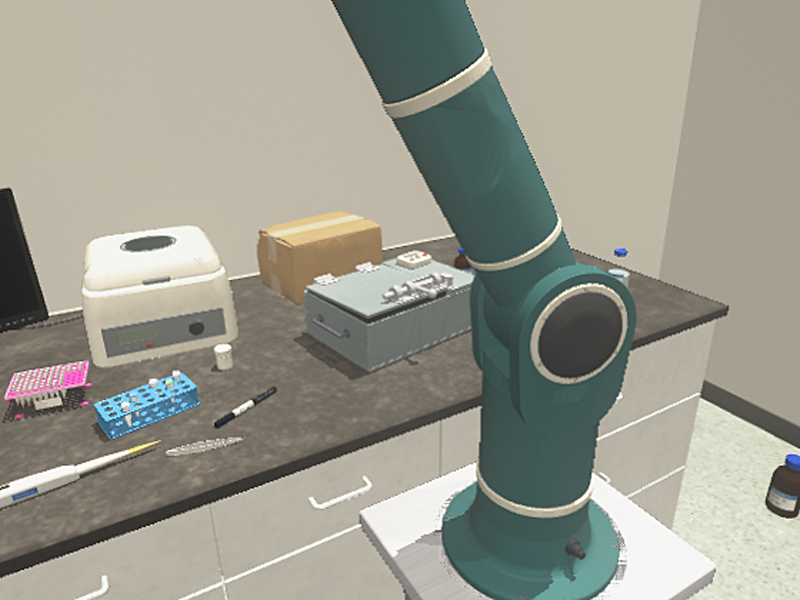

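View pics/top0.png

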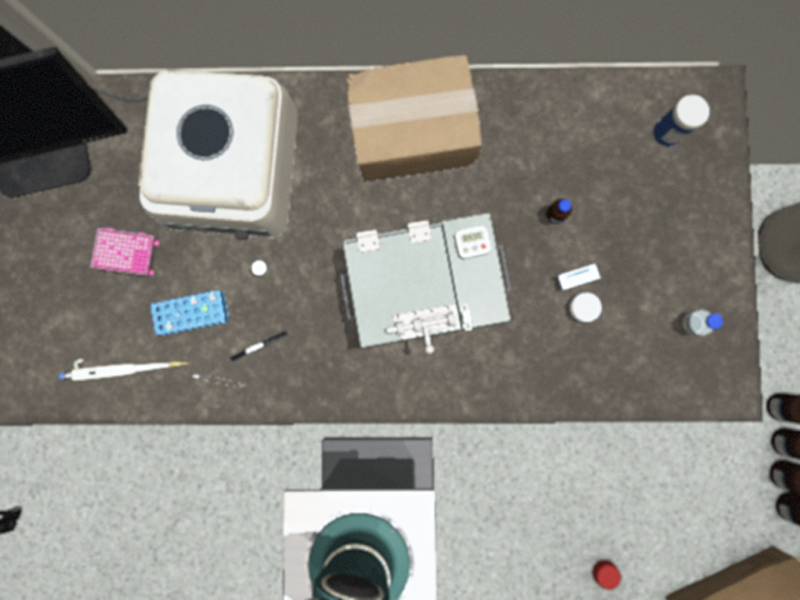

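```bash
cat > h.py <<'E'
import numpy as np, cv2
from bench import monitor, eyes, r
def proj(n,P):
    c=eyes.get_calibration(n); P=np.atleast_2d(np.array(P,float))
    return cv2.projectPoints(P,cv2.Rodrigues(c["R"])[0],c["t"],c["mtx"],c["D"])[0][:,0]
def ray(n,uv):
    c=eyes.get_calibration(n); u=cv2.undistortPoints(np.array(uv,float).reshape(-1,1,2),c["mtx"],c["D"])[:,0]
    d=np.c_[u,np.ones(len(u))]@c["R"]; o=-c["R"].T@c["t"]; return o,d
def onplane(n,uv,z):
    o,d=ray(n,uv); return o+d*((z-o[2])/d[:,2])[:,None]
def snap(n,name,box=None,f=1):
    im=eyes.read_camera(n)[:,:,::-1].copy(); cv2.imwrite(f"pics/raw_{name}.png",im)
    crop("raw_"+name,name,box,f); return im
def crop(src,name,box,f):
    im=cv2.imread(f"pics/{src}.png")
    if box: im=im[box[1]:box[3],box[0]:box[2]]
    cv2.imwrite(f"pics/{name}.png",cv2.resize(im,None,fx=f,fy=f,interpolation=cv2.INTER_CUBIC))
E
python3 - <<'E'
from h import *
crop("raw_top0","t1",(230,140,370,250),5.5)
crop("raw_scene0","s1",(205,165,345,265),5.5)
print(proj("top",[[0,0,0],[.18,.625,.231],[.6,0,0]]),proj("scene",[[0,0,0],[.18,.625,.231]]))
for n in("top","scene"):
    print(ray(n,[[280,210]]))
E
```

```text
[[250.62422523 394.1738269 ]
 [ -1.35091295 350.89480073]
 [250.338654   195.46744375]] [[ 369.83907095  374.70214593]
 [-102.63568303  331.55007342]]
(array([ 0.44004967, -0.11454465,  1.39807229]), array([[ 0.08124978,  0.01623402, -0.99656662]]))
(array([-0.41358254,  0.41261482,  0.56447315]), array([[ 0.7973602 , -0.454554  , -0.39742268]]))
```

View pics/t1.png

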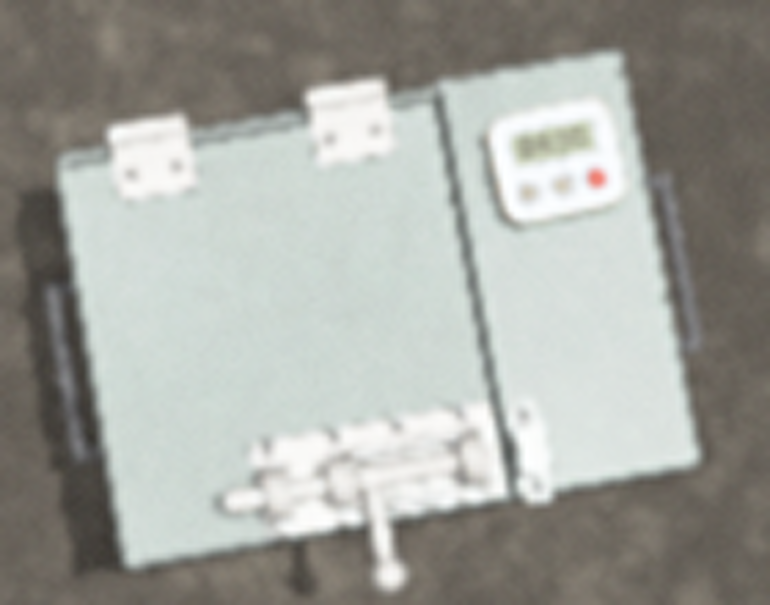

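View pics/s1.png

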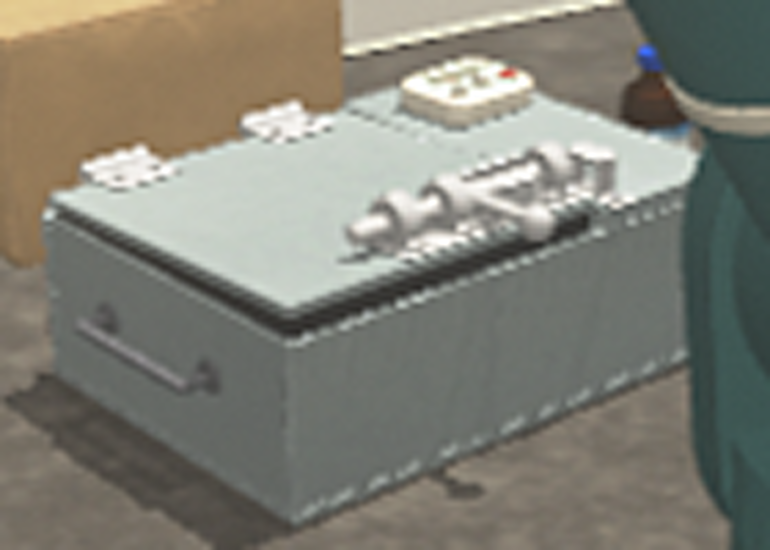

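```bash
cat >> h.py <<'E'
def un(box,f,p): return (np.array(p,float)+.5)/f-.5+np.array(box[:2])
def fitbox(Wp,Lp):
    Wp=np.array(Wp)[:,:2];Lp=np.array(Lp)
    a=Wp-Wp.mean(0);b=Lp-Lp.mean(0)
    th=np.arctan2((b[:,0]*a[:,1]-b[:,1]*a[:,0]).sum(),(a*b).sum())
    R=np.array([[np.cos(th),-np.sin(th)],[np.sin(th),np.cos(th)]])
    t=Wp.mean(0)-R@Lp.mean(0); return th,R,t,Wp-(Lp@R.T+t)
E
python3 - <<'E'
from h import *
B=(230,140,370,250)
uv=un(B,5.5,[(622,52),(700,465),(128,568),(62,158)])
z=[.112,.112,.120,.112]
W=np.array([onplane("top",[u],zz)[0] for u,zz in zip(uv,z)])
L=[(.11,-.15),(-.11,-.15),(-.11,.15),(.11,.15)]
th,R,t,res=fitbox(W,L);print(W,th,t,res*1e3)
k=un(B,5.5,[(389,574)])[0]
for zz in(.124,.131,.14,.15):
  w=onplane("top",[k],zz)[0]; print(zz,w,R.T@(w[:2]-t))
S=(205,165,345,265)
ks=un(S,5.5,[(540,221)])[0]
o1,d1=ray("top",[k]);o2,d2=ray("scene",[ks])
A=np.c_[d1[0],-d2[0]];s=np.linalg.lstsq(A,o2-o1,rcond=None)[0]
p1=o1+d1[0]*s[0];p2=o2+d2[0]*s[1];print("tri",p1,p2,R.T@(((p1+p2)/2)[:2]-t))
# scene check of box corners
us=un(S,5.5,[(290,520),(292,340)])
print(proj("scene",[list(R@[-.11,.15]+t)+[0],list(R@[-.11,.15]+t)+[.11]]),us)
# second check: bolt tail end & keeper
for nm,p,zz in(("tail",(222,500),.131),("keeperL",(525,400),.115),("keeperR",(545,500),.115)):
  w=onplane("top",[un(B,5.5,[p])[0]],zz)[0];print(nm,R.T@(w[:2]-t))
E
```

```text
[[ 0.71910123 -0.27472582  0.112     ]
 [ 0.50304418 -0.31101922  0.112     ]
 [ 0.45209255 -0.01678274  0.12      ]
 [ 0.66579143  0.01796185  0.112     ]] 0.17162341079820564 [ 0.58500735 -0.14614148] [[ 0.09259325  0.42595176]
 [ 0.80347686  1.70462239]
 [ 1.08649452  0.34845368]
 [-1.98256463 -2.47902783]]
0.124 [ 0.44810626 -0.15006773  0.124     ] [-0.13556038  0.0195117 ]
0.131 [ 0.44806199 -0.14987255  0.131     ] [-0.13557067  0.01971156]
0.14 [ 0.44800508 -0.14962162  0.14      ] [-0.13558389  0.01996853]
0.15 [ 0.44794185 -0.14934281  0.15      ] [-0.13559858  0.02025405]
tri [ 0.44804485 -0.14979698  0.13371048] [ 0.44862121 -0.1488955   0.13368899] [-0.13521373  0.02018385]
[[260.16013018 261.43650943]
 [258.66302335 223.77155502]] [[257.31818182 259.13636364]
 [257.68181818 226.40909091]]
tail [-0.0836576   0.09637349]
keeperL [-0.06005448 -0.06580861]
keeperR [-0.11249061 -0.06638091]
```

Call:
servo_tool --commands '[[[0,0,-0.5],[-0.8,-0.75,0],85],[[0,0,-1.0],[-1.6,-1.5,0],85],[[0,0,-1.5],[-2.4,-2.25,0],85],[[0,0,-2],[-3.2,-3.0,0],85],[[0,0,-2.5],[-4.0,-3.75,0],85],[[0,0,-3],[-4.8,-4.5,0],85],[[0,0,-3.23],[-5.6,-5.25,0],85],[[0,0,-3.23],[-6.4,-6.0,0],85],[[0,0,-3.23],[-7.2,-6.75,0],85],[[0,0,-3.23],[-7.8,-7.4,0],85]]'

```text
t: 1.1
eef_pos: [0.3987, 0.2515, 0.2312]
ee_rot: [[-0.986, -0.168, 0.0], [-0.168, 0.986, -0.0], [-0.0, -0.0, -1.0]]
contact_force: [0.9, 0.8, 0.2]
finger_gap: 0.0851
```

Call:
servo_tool --commands '[[[0,0,0],[0.05,-1.1,0],85],[[0,0,0],[0.1,-2.2,0],85],[[0,0,0],[0.15,-3.3,0],85],[[0,0,0],[0.2,-4.4,0],85],[[0,0,0],[0.25,-5.5,0],85],[[0,0,0],[0.3,-6.6,0],85],[[0,0,0],[0.35,-7.7,0],85],[[0,0,0],[0.4,-8.8,0],85],[[0,0,0],[0.47,-9.7,0],60],[[0,0,0],[0.47,-10.09,0],50]]'

```text
t: 2.1
eef_pos: [0.4473, -0.1506, 0.2313]
ee_rot: [[-0.986, -0.165, -0.0], [-0.165, 0.986, -0.001], [0.0, -0.001, -1.0]]
contact_force: [-0.8, -0.3, 0.7]
finger_gap: 0.0587
```

```bash
python3 - <<'E'
from h import *
snap("top","t2",(230,120,370,250),5.5);snap("scene","s2",(205,125,345,265),5)
print(monitor.get_obs())
E
```

```text
{'t': 2.2, 'joint_pos': array([-0.16038458,  0.162661  ,  0.45862655,  2.04967616, -0.08712296,
        0.94762335,  2.08110096]), 'joint_velocities': array([-0.03890583, -0.0141217 , -0.04988444,  0.02247571, -0.01092498,
        0.0053998 , -0.03647446]), 'tau': array([  0.87462058, -29.9401778 ,   2.63561189, -23.61871362,
         0.06393741,  -0.06694106,   0.28811454]), 'eef_pos': array([ 0.44751957, -0.14935073,  0.23113531]), 'ee_rot': array([[-9.86189938e-01, -1.65617969e-01, -3.08637458e-04],
       [-1.65617592e-01,  9.86189548e-01, -9.94470169e-04],
       [ 4.69077165e-04, -9.29620681e-04, -9.99999458e-01]]), 'contact_force': array([-0.54954597,  0.86785278,  0.11046077]), 'ft_torque': array([ 0.03485472, -0.0089745 , -0.01928591]), 'finger_gap': 0.04964153660707573}
```

View pics/t2.png

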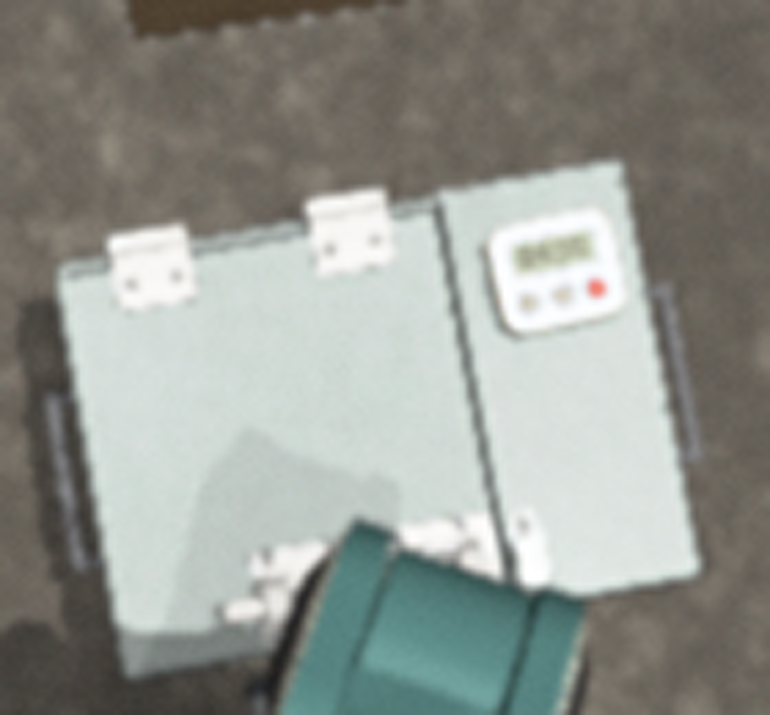

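View pics/s2.png

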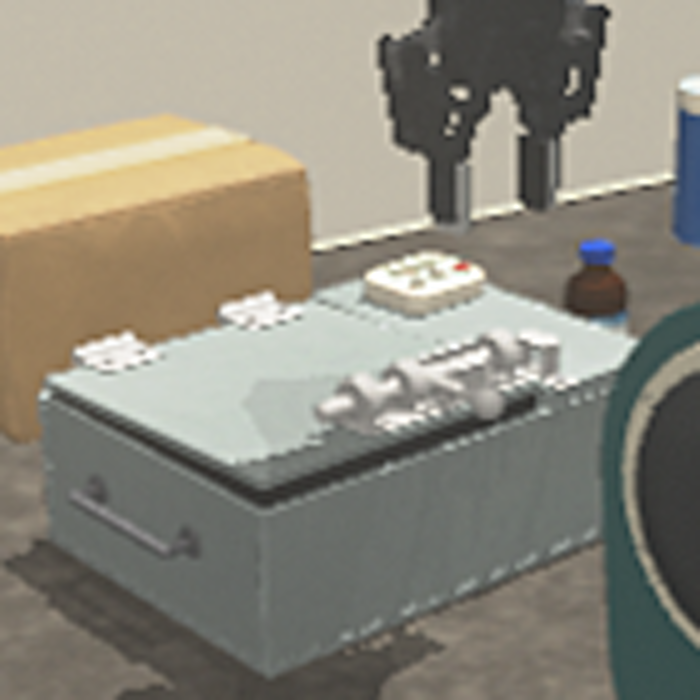

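Call:
servo_tool --commands '[[[0,0,0],[0,0,0.6],50],[[0,0,0],[0,0,1.2],50],[[0,0,0],[0,0,1.8],50],[[0,0,0],[0,0,2.3],50],[[0,0,0],[0,0,2.6],50],[[0,0,0],[0,0,2.8],50],[[0,0,0],[0,0,2.8],50]]'

```text
t: 2.9
eef_pos: [0.4475, -0.1462, 0.1187]
ee_rot: [[-0.985, -0.171, -0.001], [-0.171, 0.985, 0.0], [0.001, 0.001, -1.0]]
contact_force: [-0.1, -0.0, 0.3]
finger_gap: 0.0502
```

```bash
python3 - <<'E'
from h import *
snap("scene","s3",(245,165,345,245),7)
E
```

```text
(no output)
```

View pics/s3.png

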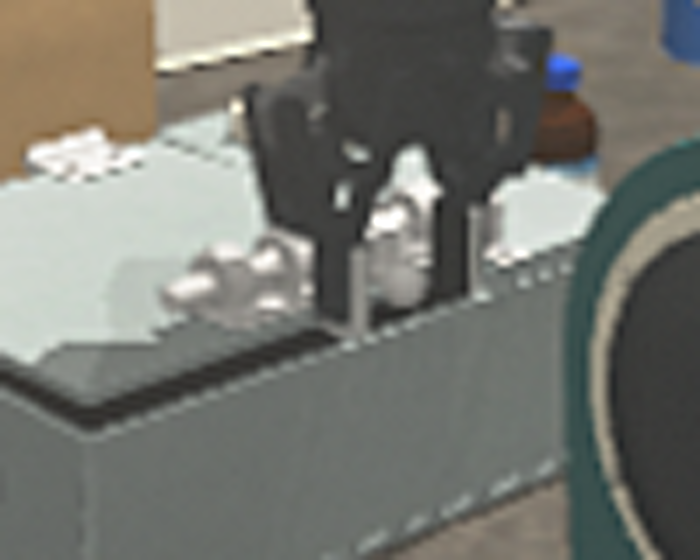

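Call:
servo_tool --commands '[[[0,0,0],[0,-0.08,0],35],[[0,0,0],[0,-0.08,0],25],[[0,0,0],[0,-0.08,0],20],[[0,0,0],[0,-0.08,0],10],[[0,0,0],[0,-0.08,0],10],[[0,0,0],[0,-0.08,0],10]]' --newtons 40

```text
t: 3.55
eef_pos: [0.4487, -0.1497, 0.1195]
ee_rot: [[-0.985, -0.171, 0.001], [-0.171, 0.985, 0.0], [-0.001, 0.0, -1.0]]
contact_force: [1.1, 1.9, 1.5]
finger_gap: 0.0148
```

Call:
servo_tool --commands '[[[0,0,0],[0,0,0],10],[[0,0,0],[0,0,0],10]]'

```text
t: 3.75
eef_pos: [0.4487, -0.1497, 0.1194]
ee_rot: [[-0.985, -0.171, 0.0], [-0.171, 0.985, 0.0], [-0.0, 0.0, -1.0]]
contact_force: [1.6, 2.4, 0.8]
finger_gap: 0.0153
```

```bash
python3 - <<'E'
from h import *
snap("scene","s4",(265,175,345,235),8);print(proj("scene",monitor.get_obs()["eef_pos"]))
E
```

```text
[[303.00469898 209.65014762]]
```

View pics/s4.png

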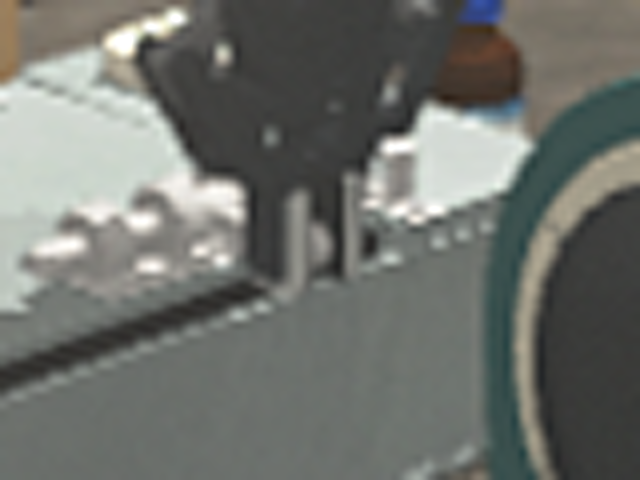

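Call:
servo_tool --commands '[[[0,0,0],[-0.006,0,-0.125],10],[[0,0,0],[-0.025,0,-0.248],10],[[0,0,0],[-0.056,0,-0.369],10],[[0,0,0],[-0.099,0,-0.487],10],[[0,0,0],[-0.153,0,-0.6],10],[[0,0,0],[-0.218,0,-0.706],10],[[0,0,0],[-0.294,0,-0.805],10],[[0,0,0],[-0.379,0,-0.897],10],[[0,0,0],[-0.473,0,-0.979],10],[[0,0,0],[-0.575,0,-1.052],10]]'

```text
t: 4.8
eef_pos: [0.4712, -0.147, 0.162]
ee_rot: [[-0.986, -0.169, 0.0], [-0.17, 0.986, -0.001], [-0.0, -0.001, -1.0]]
contact_force: [0.1, -0.4, 0.0]
finger_gap: 0.0102
```

```bash
python3 - <<'E'
from h import *
snap("scene","s5",(245,155,345,235),7);o=monitor.get_obs();print(o["eef_pos"],o["contact_force"],o["finger_gap"])
E
```

```text
[ 0.47217409 -0.14683661  0.1624207 ] [ 1.34000533 -0.25856197  0.82577942] 0.009803362267929898
```

View pics/s5.png

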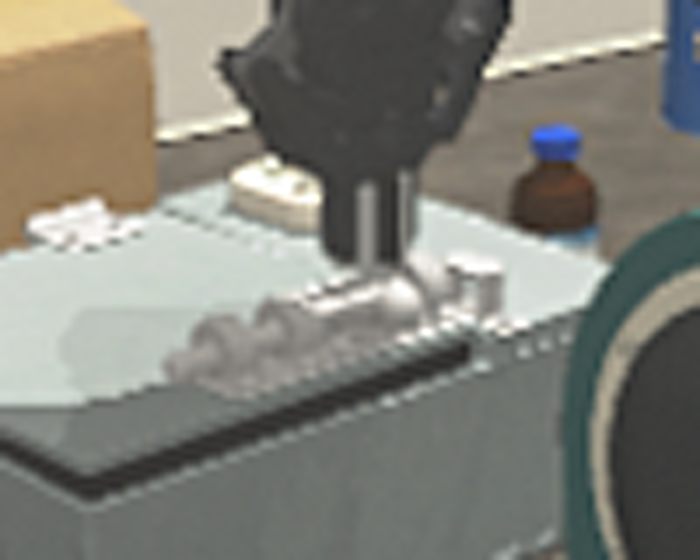

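Call:
servo_tool --commands '[[[0,0,0],[0,0,-0.8],30],[[0,0,0],[0,0,-1.6],50],[[0,0,0],[0.5,1,-1.6],50],[[0,0,0],[1,2,-1.6],50],[[0,0,0],[1,3,-1.6],50],[[0,0,0],[1,4,-1.6],50],[[0,0,0],[1,4,-1.6],50]]'

```text
t: 5.55
eef_pos: [0.4034, 0.0085, 0.2256]
ee_rot: [[-0.984, -0.177, -0.0], [-0.177, 0.984, 0.001], [-0.0, 0.001, -1.0]]
contact_force: [-0.6, -0.5, 0.3]
finger_gap: 0.0496
```

```bash
python3 - <<'E'
from h import *
snap("top","t6",(260,200,340,260),9);snap("scene","s6",(255,175,345,235),8)
E
```

```text
(no output)
```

View pics/t6.png

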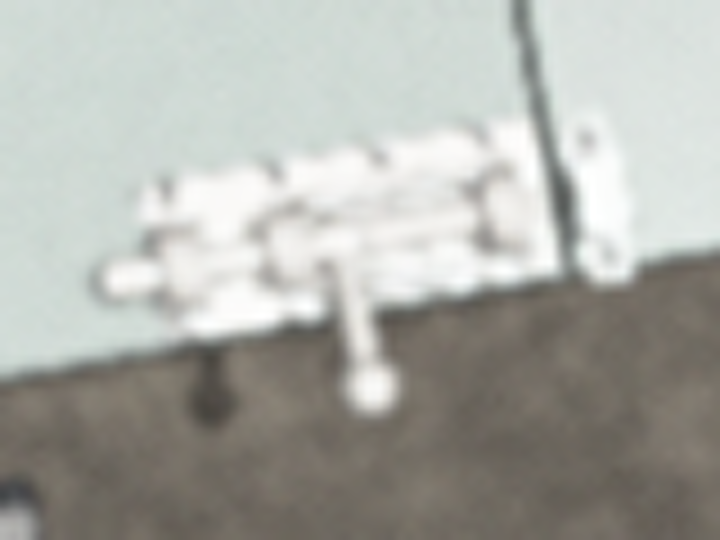

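View pics/s6.png

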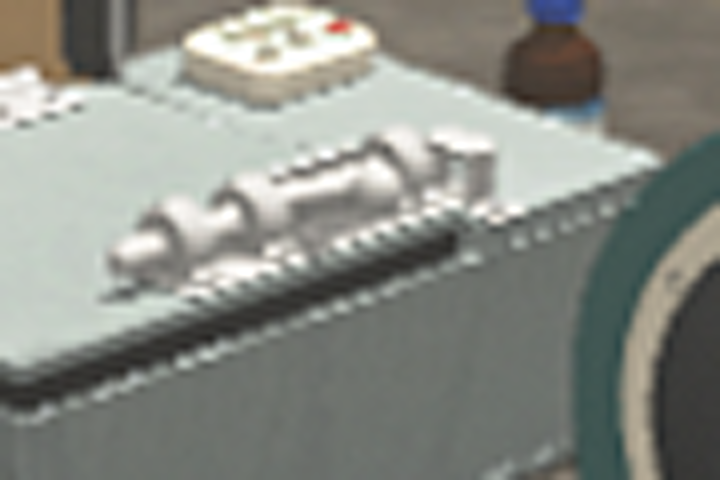

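```bash
cat >> h.py <<'E'
TH=0.1716; RB=np.array([[np.cos(TH),-np.sin(TH)],[np.sin(TH),np.cos(TH)]]); TB=np.array([.58501,-.14614])
def tri(k,ks):
    o1,d1=ray("top",[k]);o2,d2=ray("scene",[ks])
    s=np.linalg.lstsq(np.c_[d1[0],-d2[0]],o2-o1,rcond=None)[0]
    p1=o1+d1[0]*s[0];p2=o2+d2[0]*s[1];p=(p1+p2)/2
    print("tri",p,"gap",np.linalg.norm(p1-p2),"local",RB.T@(p[:2]-TB)); return p
E
python3 - <<'E'
from h import *
p=tri(un((260,200),9,(371,388)),un((255,175),8,(377,183)))
for z in (.13,.15,.16):
  w=onplane("top",[un((260,200),9,(371,388))],z)[0];print(w,RB.T@(w[:2]-TB))
E
```

```text
tri [ 0.45217899 -0.14935357  0.15342027] gap 0.0028090041526700827 local [-0.13142885  0.01951573]
[ 0.45163952 -0.15121644  0.13      ] [-0.13227849  0.01777233]
[ 0.45145673 -0.15063806  0.15      ] [-0.13235983  0.01837344]
[ 0.45136533 -0.15034886  0.16      ] [-0.13240051  0.01867399]
```

Call:
servo_tool --commands '[[[0,0,0],[-0.1,-1,0],50],[[0,0,0],[-0.2,-2,0],50],[[0,0,0],[-0.3,-3,0],50],[[0,0,0],[-0.4,-3.7,0],50],[[0,0,0],[-0.49,-4.11,0],50],[[0,0,0],[-0.49,-4.11,0.5],50],[[0,0,0],[-0.49,-4.11,1],50],[[0,0,0],[-0.49,-4.11,1],50]]'

```text
t: 6.45
eef_pos: [0.4495, -0.1556, 0.1833]
ee_rot: [[-0.986, -0.167, -0.005], [-0.167, 0.986, -0.0], [0.005, 0.0, -1.0]]
contact_force: [-0.4, -0.6, 0.0]
finger_gap: 0.05
```

Call:
servo_tool --commands '[[[0,0,0],[0,0,0],50],[[0,0,0],[0,0,0],50]]'

```text
t: 6.65
eef_pos: [0.4522, -0.1548, 0.1863]
ee_rot: [[-0.986, -0.169, 0.001], [-0.169, 0.986, -0.001], [-0.001, -0.001, -1.0]]
contact_force: [0.0, 0.3, 0.7]
finger_gap: 0.0499
```

Call:
servo_tool --commands '[[[0,0,0],[0,0.12,0.4],50],[[0,0,0],[0,0.12,0.8],50],[[0,0,0],[0,0.12,1.15],50],[[0,0,0],[0,0.12,1.38],50],[[0,0,0],[0,0.12,1.38],50],[[0,0,0],[0,0.12,1.38],50]]'

```text
t: 7.25
eef_pos: [0.4514, -0.1494, 0.1308]
ee_rot: [[-0.985, -0.17, 0.001], [-0.17, 0.985, -0.0], [-0.001, -0.0, -1.0]]
contact_force: [1.0, -0.1, -0.7]
finger_gap: 0.0501
```

```bash
python3 - <<'E'
from h import *
snap("scene","s7",(265,165,345,225),9);o=monitor.get_obs();print(o["eef_pos"],o["contact_force"],o["finger_gap"])
E
```

```text
[ 0.45150437 -0.14941243  0.13095889] [-0.56134646 -0.31670128 -0.24942253] 0.050109973962156905
```

View pics/s7.png

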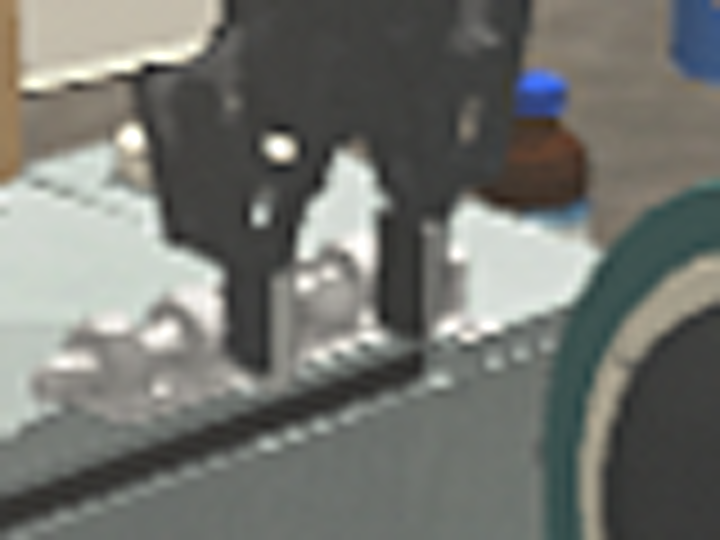

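Call:
servo_tool --commands '[[[0,0,0],[0,0,0],30],[[0,0,0],[0,0,0],20],[[0,0,0],[0,0,0],10],[[0,0,0],[0,0,0],10],[[0,0,0],[0,0,0],10],[[0,0,0],[0,0,0],10]]' --newtons 60

```text
t: 7.9
eef_pos: [0.451, -0.1492, 0.1302]
ee_rot: [[-0.985, -0.17, 0.0], [-0.17, 0.985, 0.0], [-0.0, -0.0, -1.0]]
contact_force: [0.0, -0.2, 0.8]
finger_gap: 0.0142
```

Call:
servo_tool --commands '[[[0,0,0],[-0.025,0,-0.06],10],[[0,0,0],[-0.054,0,-0.112],10],[[0,0,0],[-0.085,0,-0.165],10],[[0,0,0],[-0.12,0,-0.22],10],[[0,0,0],[-0.12,0,-0.22],10]]'

```text
t: 8.4
eef_pos: [0.4544, -0.1485, 0.1387]
ee_rot: [[-0.985, -0.17, -0.003], [-0.17, 0.985, 0.0], [0.003, 0.001, -1.0]]
contact_force: [-4.2, -1.6, -1.8]
finger_gap: 0.0144
```

Call:
servo_tool --commands '[[[0,0,0],[-0.02,0,-0.08],10],[[0,0,0],[-0.06,0,-0.15],10],[[0,0,0],[-0.1,0,-0.21],10],[[0,0,0],[-0.15,0,-0.27],10],[[0,0,0],[-0.15,0,-0.27],10]]'

```text
t: 8.9
eef_pos: [0.4622, -0.1472, 0.1503]
ee_rot: [[-0.986, -0.169, 0.001], [-0.169, 0.986, 0.0], [-0.001, 0.0, -1.0]]
contact_force: [-1.3, 0.2, -3.0]
finger_gap: 0.0144
```

Call:
servo_tool --commands '[[[0,0,0],[-0.06,0,-0.05],10],[[0,0,0],[-0.12,0,-0.1],10],[[0,0,0],[-0.17,0,-0.13],10],[[0,0,0],[-0.17,0,-0.13],10]]'

```text
t: 9.3
eef_pos: [0.4681, -0.1464, 0.1555]
ee_rot: [[-0.986, -0.169, -0.0], [-0.169, 0.986, 0.0], [0.0, 0.0, -1.0]]
contact_force: [-5.0, -0.4, 1.9]
finger_gap: 0.0143
```

```bash
python3 - <<'E'
from h import *
snap("scene","s8",(265,165,345,225),9);o=monitor.get_obs();print(o["eef_pos"],o["contact_force"],o["finger_gap"])
E
```

```text
[ 0.46806465 -0.14644354  0.15547708] [-5.81640918 -1.05949305  1.52757738] 0.014297956818361077
```

View pics/s8.png

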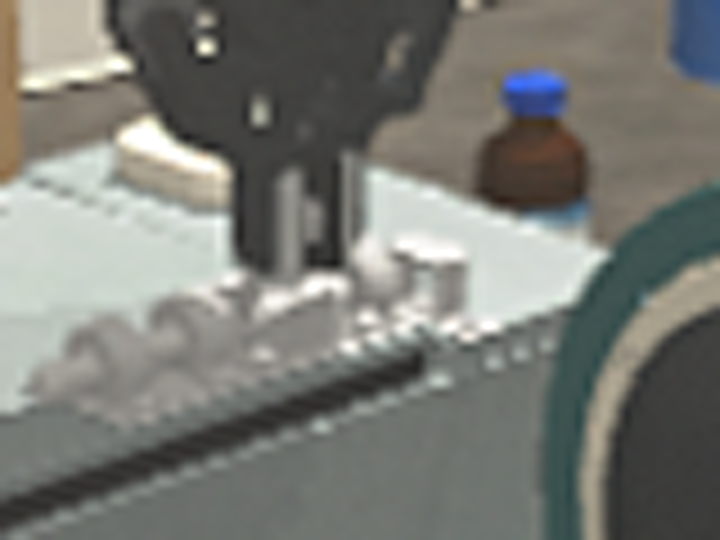

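Call:
servo_tool --commands '[[[0,0,0],[0.03,-0.05,-0.02],10],[[0,0,0],[0.03,-0.1,-0.02],10],[[0,0,0],[0.03,-0.15,-0.02],10],[[0,0,0],[0.03,-0.22,-0.02],10],[[0,0,0],[0.03,-0.22,-0.02],10]]'

```text
t: 9.85
eef_pos: [0.4688, -0.1556, 0.1559]
ee_rot: [[-0.986, -0.17, 0.001], [-0.17, 0.986, -0.0], [-0.001, -0.001, -1.0]]
contact_force: [-2.3, 0.4, 0.1]
finger_gap: 0.0142
```

Call:
servo_tool --commands '[[[0,0,0],[0.08,0,0.04],10],[[0,0,0],[0.15,0,0.09],10],[[0,0,0],[0.2,0,0.14],10],[[0,0,0],[0.22,0,0.18],10],[[0,0,0],[0.22,0,0.18],10]]'

```text
t: 10.35
eef_pos: [0.4626, -0.1567, 0.1495]
ee_rot: [[-0.985, -0.171, 0.006], [-0.171, 0.985, -0.001], [-0.006, -0.002, -1.0]]
contact_force: [4.9, -1.0, -0.8]
finger_gap: 0.0144
```

Call:
servo_tool --commands '[[[0,0,0],[-0.02,0,0.04],10],[[0,0,0],[-0.02,0,0.08],10],[[0,0,0],[-0.02,0,0.08],10]]'

```text
t: 10.65
eef_pos: [0.4617, -0.1568, 0.146]
ee_rot: [[-0.985, -0.17, 0.003], [-0.17, 0.985, -0.001], [-0.002, -0.001, -1.0]]
contact_force: [2.1, 0.1, 4.3]
finger_gap: 0.0143
```

Contact on the wall: 4.3 N upward. Press on in small steps.

Call:
servo_tool --commands '[[[0,0,0],[-0.02,0,0.03],10],[[0,0,0],[-0.02,0,0.06],10],[[0,0,0],[-0.02,0,0.09],10],[[0,0,0],[-0.02,0,0.12],10],[[0,0,0],[-0.02,0,0.12],10]]'

```text
t: 11.15
eef_pos: [0.4607, -0.157, 0.1413]
ee_rot: [[-0.986, -0.17, -0.001], [-0.17, 0.986, 0.0], [0.001, 0.0, -1.0]]
contact_force: [-3.2, -0.8, 12.5]
finger_gap: 0.0142
```

Call:
servo_tool --commands '[[[0,0,0],[0.01,0,0.02],10],[[0,0,0],[0.01,0,0.04],10],[[0,0,0],[0.01,0,0.04],10]]'

```text
t: 11.45
eef_pos: [0.4602, -0.1571, 0.1399]
ee_rot: [[-0.986, -0.169, -0.001], [-0.169, 0.986, 0.0], [0.001, 0.0, -1.0]]
contact_force: [-4.9, -0.8, 15.0]
finger_gap: 0.0146
```

```bash
python3 - <<'E'
from h import *
snap("scene","s9",(245,165,345,240),8);o=monitor.get_obs();print(o["eef_pos"],o["contact_force"],o["finger_gap"])
E
```

```text
[ 0.46027147 -0.15707593  0.13992768] [-5.08252692 -0.68013692 15.13134052] 0.014696064520764994
```

View pics/s9.png

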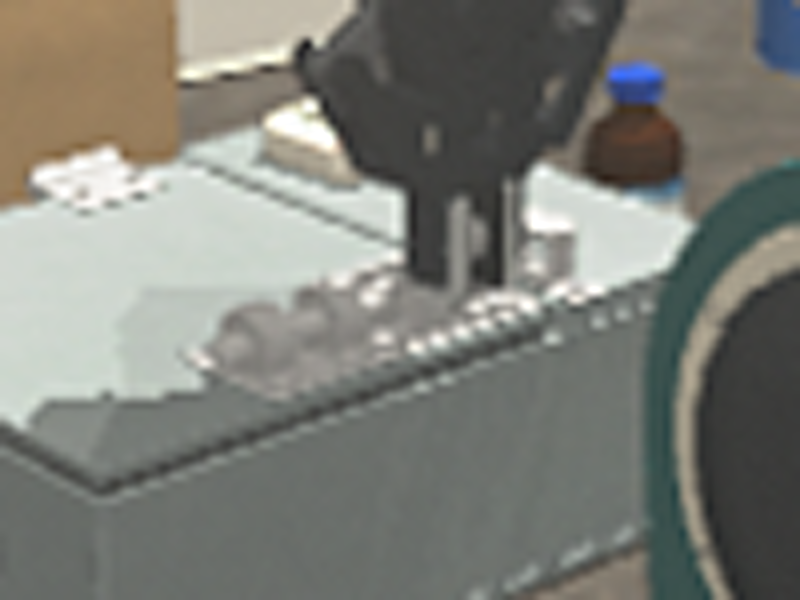

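Call:
servo_tool --commands '[[[0,0,0],[0.02,0,0.02],10],[[0,0,0],[0.02,0,0.03],10],[[0,0,0],[0.02,0,0.03],10]]'

```text
t: 11.8
eef_pos: [0.4597, -0.1572, 0.1391]
ee_rot: [[-0.986, -0.17, -0.0], [-0.17, 0.986, 0.0], [0.0, 0.001, -1.0]]
contact_force: [-5.7, -0.7, 17.1]
finger_gap: 0.0142
```

Call:
servo_tool --commands '[[[0,0,0],[0.02,-0.03,0.01],10],[[0,0,0],[0.02,-0.06,0.01],10],[[0,0,0],[0.02,-0.09,0.01],10],[[0,0,0],[0.02,-0.12,0.01],10],[[0,0,0],[0.02,-0.12,0.01],10]]'

```text
t: 12.3
eef_pos: [0.4581, -0.1582, 0.1372]
ee_rot: [[-0.985, -0.172, -0.006], [-0.172, 0.985, 0.005], [0.005, 0.006, -1.0]]
contact_force: [-5.8, 8.1, 12.7]
finger_gap: 0.0145
```

```bash
python3 - <<'E'
from h import *
snap("scene","s10",(265,175,345,235),9);o=monitor.get_obs();print(o["eef_pos"],o["contact_force"],o["ft_torque"],o["finger_gap"])
E
```

```text
[ 0.45808271 -0.15821328  0.13718585] [-5.0998004   8.70920387 12.00618844] [ 1.85961396  1.06114026 -0.31288501] 0.014537192453006819
```

View pics/s10.png

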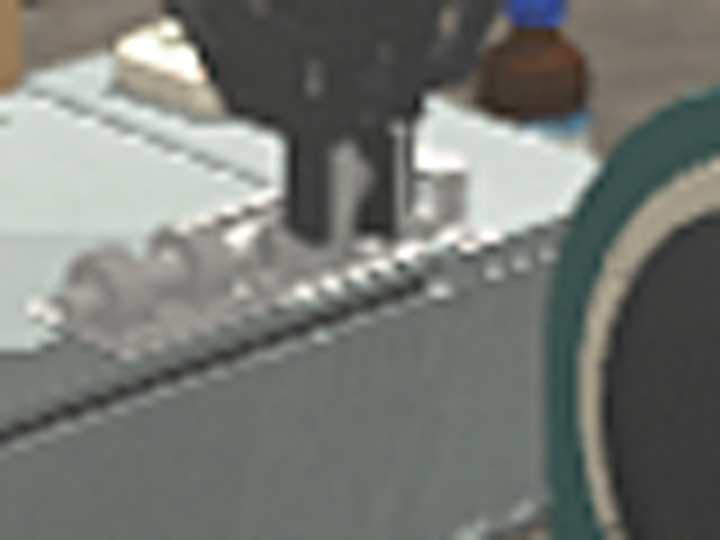

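Call:
servo_tool --commands '[[[0,0,0],[0,0.01,-0.04],10],[[0,0,0],[0,0.01,-0.08],10],[[0,0,0],[0,0.01,-0.12],10],[[0,0,0],[0,0.01,-0.16],10],[[0,0,0],[0,0.01,-0.16],10]]' --newtons 90

```text
t: 12.85
eef_pos: [0.4595, -0.1579, 0.1433]
ee_rot: [[-0.985, -0.173, -0.003], [-0.173, 0.985, 0.004], [0.002, 0.004, -1.0]]
contact_force: [0.2, 7.7, 1.8]
finger_gap: 0.0136
```

```bash
python3 - <<'E'
from h import *
snap("top","t11",(240,190,340,265),8);snap("scene","s11",(265,175,345,235),10)
for y in(.016,0):
  for nm,P in (("nose0",[-.088,-.027,.1315]),("nose10",[-.088,-.037,.1315]),("nose16",[-.088,-.043,.1315])): pass
E
```

```text
(no output)
```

View pics/t11.png

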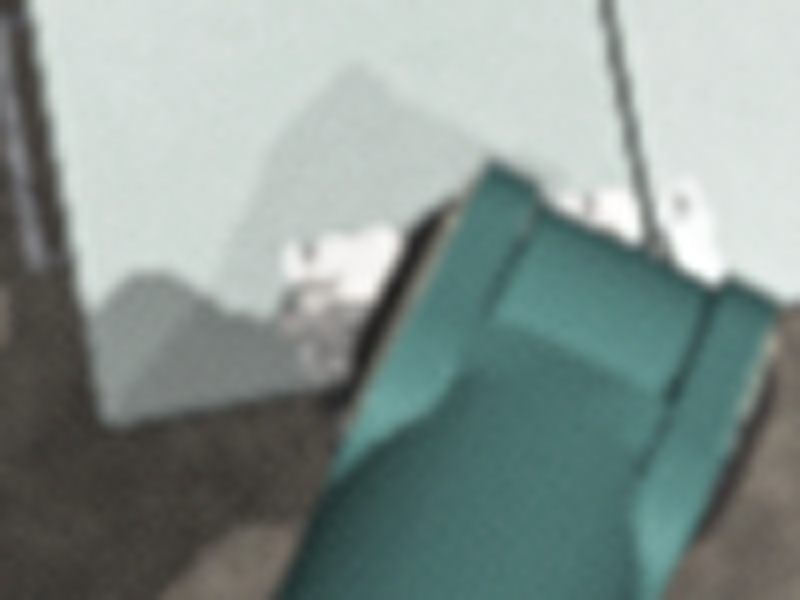

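View pics/s11.png

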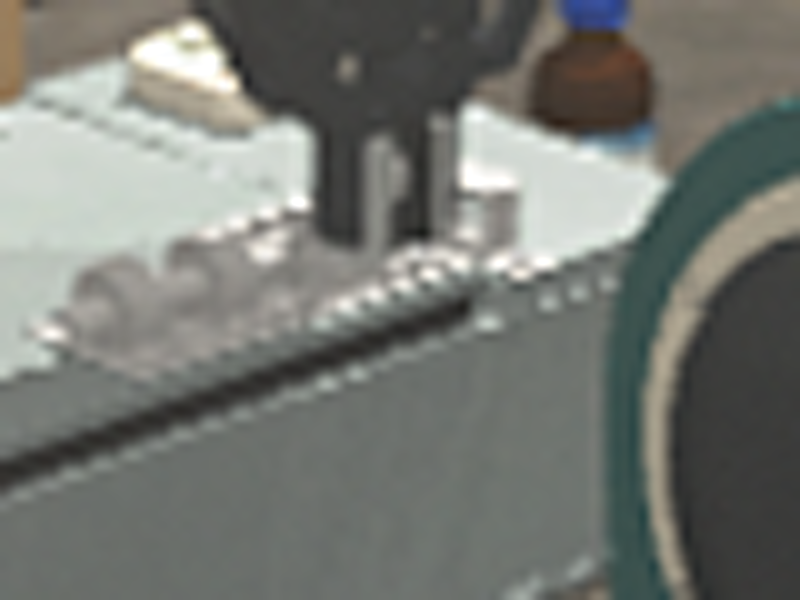

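```bash
python3 - <<'E'
from h import *
for y in(.099,.096,.086,.080):
  P=list(RB@[-.088,y]+TB)+[.1315]
  print(y,proj("scene",P),proj("top",P))
a=cv2.imread("pics/raw_s6.png")[185:222,255:300];b=cv2.imread("pics/raw_s11.png")[185:222,255:300]
cv2.imwrite("pics/c12.png",cv2.resize(np.vstack([a,b]),None,fx=8,fy=8,interpolation=cv2.INTER_NEAREST))
a=cv2.imread("pics/raw_t6.png")[215:245,262:300];b=cv2.imread("pics/raw_t11.png")[215:245,262:300]
b=cv2.convertScaleAbs(b,alpha=1.4)
cv2.imwrite("pics/c13.png",cv2.resize(np.vstack([a,b]),None,fx=9,fy=9,interpolation=cv2.INTER_NEAREST))
E
```

```text
0.099 [[268.74929507 208.16942899]] [[269.29297643 232.19049225]]
0.096 [[269.64019075 207.86888232]] [[270.35053442 231.99936137]]
0.086 [[272.58942305 206.87394436]] [[273.87573123 231.36224112]]
0.08 [[274.34402586 206.28201724]] [[275.99084773 230.97995694]]
```

View pics/c12.png

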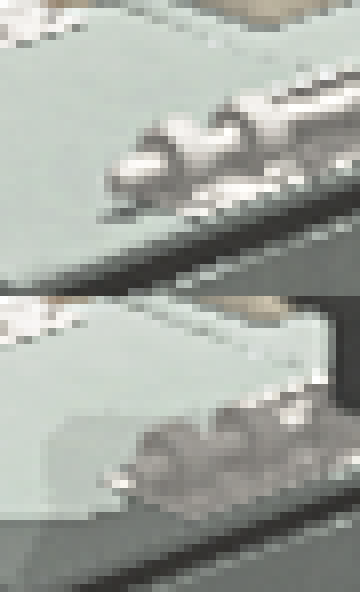

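View pics/c13.png

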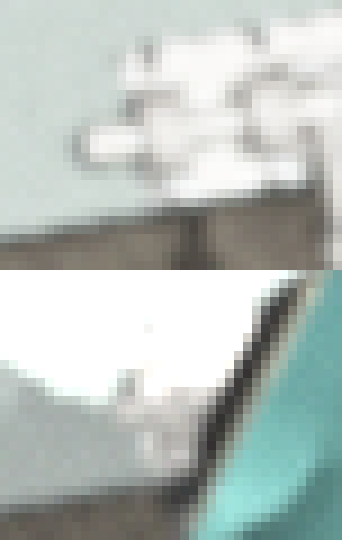

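```bash
python3 - <<'E'
from h import *
t=[]
for n in("raw_s6","raw_s9","raw_s10","raw_s11"):
  a=cv2.imread(f"pics/{n}.png")[200:235,243:283]; t.append(a)
im=np.vstack([np.hstack(t[:2]),np.hstack(t[2:])])
cv2.imwrite("pics/c14.png",cv2.resize(im,None,fx=8,fy=8,interpolation=cv2.INTER_NEAREST))
E
```

```text
(no output)
```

View pics/c14.png

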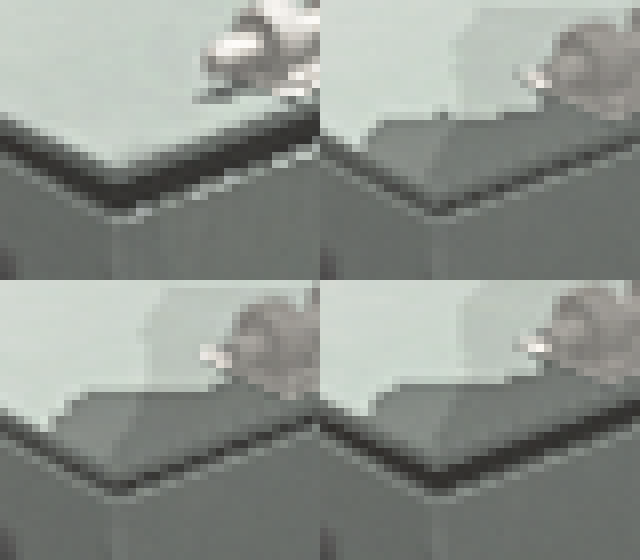

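Call:
servo_tool --commands '[[[0,0,0],[0,0.05,0],10],[[0,0,0],[0,0.1,0],10],[[0,0,0],[0,0.15,0],10],[[0,0,0],[0,0.15,0],10]]'

```text
t: 13.35
eef_pos: [0.4597, -0.1568, 0.1441]
ee_rot: [[-0.986, -0.169, 0.002], [-0.169, 0.986, -0.002], [-0.001, -0.003, -1.0]]
contact_force: [3.0, -3.9, 1.8]
finger_gap: 0.0139
```

Call:
servo_tool --commands '[[[0,0,0],[0,-0.03,0.04],10],[[0,0,0],[0,-0.03,0.08],10],[[0,0,0],[0,-0.03,0.12],10],[[0,0,0],[0,-0.03,0.15],10],[[0,0,0],[0,-0.03,0.15],10]]'

```text
t: 13.85
eef_pos: [0.4583, -0.1571, 0.1381]
ee_rot: [[-0.986, -0.169, -0.002], [-0.169, 0.986, 0.0], [0.002, 0.0, -1.0]]
contact_force: [-3.9, -2.4, 10.6]
finger_gap: 0.0137
```

Call:
servo_tool --commands '[[[0,0,0],[0.01,0,0.02],10],[[0,0,0],[0.02,0,0.04],10],[[0,0,0],[0.02,0,0.06],10],[[0,0,0],[0.02,0,0.06],10]]'

```text
t: 14.25
eef_pos: [0.4577, -0.1573, 0.1361]
ee_rot: [[-0.986, -0.169, -0.001], [-0.169, 0.986, 0.0], [0.001, 0.0, -1.0]]
contact_force: [-4.4, -2.3, 13.0]
finger_gap: 0.0134
```

Call:
servo_tool --commands '[[[0,0,0],[0.01,0,0.02],10],[[0,0,0],[0.01,0,0.04],10],[[0,0,0],[0.01,0,0.04],10]]'

```text
t: 14.55
eef_pos: [0.457, -0.1575, 0.135]
ee_rot: [[-0.986, -0.169, -0.002], [-0.169, 0.986, 0.001], [0.002, 0.001, -1.0]]
contact_force: [-7.6, -2.0, 20.1]
finger_gap: 0.0135
```

Call:
servo_tool --commands '[[[0,0,0],[0.01,0,0.02],10],[[0,0,0],[0.01,0,0.04],10],[[0,0,0],[0.01,0,0.04],10]]'

```text
t: 14.85
eef_pos: [0.4564, -0.1576, 0.1341]
ee_rot: [[-0.986, -0.169, -0.002], [-0.169, 0.986, 0.001], [0.002, 0.002, -1.0]]
contact_force: [-11.5, -0.7, 27.3]
finger_gap: 0.014
```

Call:
servo_tool --commands '[[[0,0,0],[0.03,0,-0.04],10],[[0,0,0],[0.03,0,-0.05],10],[[0,0,0],[0.03,-0.02,-0.05],10],[[0,0,0],[0.03,-0.04,-0.05],10],[[0,0,0],[0.03,-0.06,-0.05],10],[[0,0,0],[0.03,-0.06,-0.05],10]]'

```text
t: 15.45
eef_pos: [0.457, -0.1578, 0.1351]
ee_rot: [[-0.985, -0.171, -0.0], [-0.171, 0.985, 0.003], [-0.0, 0.003, -1.0]]
contact_force: [-3.2, 3.1, 16.1]
finger_gap: 0.0136
```

Call:
servo_tool --commands '[[[0,0,0],[0,-0.02,0],10],[[0,0,0],[0,-0.04,0],10],[[0,0,0],[0,-0.06,0],10],[[0,0,0],[0,-0.06,0],10]]'

```text
t: 15.85
eef_pos: [0.4569, -0.1582, 0.135]
ee_rot: [[-0.985, -0.172, -0.002], [-0.172, 0.985, 0.006], [0.001, 0.006, -1.0]]
contact_force: [-4.7, 9.5, 17.8]
finger_gap: 0.0135
```

Call:
servo_tool --commands '[[[0,0,0],[0,0.1,-0.08],10],[[0,0,0],[0,0.1,-0.16],10],[[0,0,0],[-0.03,0.1,-0.24],10],[[0,0,0],[-0.08,0.1,-0.32],10],[[0,0,0],[-0.13,0.1,-0.39],10],[[0,0,0],[-0.2,0.1,-0.45],10],[[0,0,0],[-0.27,0.1,-0.49],10],[[0,0,0],[-0.27,0.1,-0.49],10]]'

```text
t: 16.65
eef_pos: [0.4643, -0.1555, 0.1525]
ee_rot: [[-0.985, -0.17, -0.007], [-0.17, 0.985, 0.001], [0.007, 0.002, -1.0]]
contact_force: [-3.9, -2.1, -4.0]
finger_gap: 0.0135
```

Call:
servo_tool --commands '[[[0,0,0],[-0.03,0,-0.04],10],[[0,0,0],[-0.08,0,-0.07],10],[[0,0,0],[-0.12,0,-0.09],10],[[0,0,0],[-0.12,0,-0.09],10]]'

```text
t: 17.05
eef_pos: [0.4722, -0.1541, 0.1576]
ee_rot: [[-0.985, -0.173, -0.0], [-0.173, 0.985, 0.001], [0.0, 0.001, -1.0]]
contact_force: [-1.4, 1.6, 0.7]
finger_gap: 0.011
```

Call:
servo_tool --commands '[[[0,0,0],[0,-0.04,0],10],[[0,0,0],[0,-0.08,0],10],[[0,0,0],[0,-0.12,0],10],[[0,0,0],[0,-0.12,0],10]]'

```text
t: 17.45
eef_pos: [0.4733, -0.1589, 0.1575]
ee_rot: [[-0.985, -0.172, 0.0], [-0.172, 0.985, 0.001], [-0.0, 0.001, -1.0]]
contact_force: [-0.4, 3.7, 3.2]
finger_gap: 0.011
```

Call:
servo_tool --commands '[[[0,0,0],[0,0.04,0],30],[[0,0,0],[0,0.04,0],50],[[0,0,0],[0,0.04,0],50],[[0,0,0],[0,0.04,-1],50],[[0,0,0],[0,0.04,-1.7],50],[[0,0,0],[0.5,1,-1.7],50],[[0,0,0],[1,2,-1.7],50],[[0,0,0],[1,3,-1.7],50],[[0,0,0],[1,4,-1.7],50],[[0,0,0],[1,4,-1.7],50]]'

```text
t: 18.45
eef_pos: [0.4057, -0.0046, 0.2255]
ee_rot: [[-0.984, -0.177, 0.001], [-0.177, 0.984, 0.002], [-0.001, 0.002, -1.0]]
contact_force: [-0.2, -1.1, 0.3]
finger_gap: 0.0497
```

```bash
python3 - <<'E'
from h import *
snap("top","t15",(260,200,340,260),9);snap("scene","s15",(255,175,345,235),8)
E
```

```text
(no output)
```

View pics/t15.png

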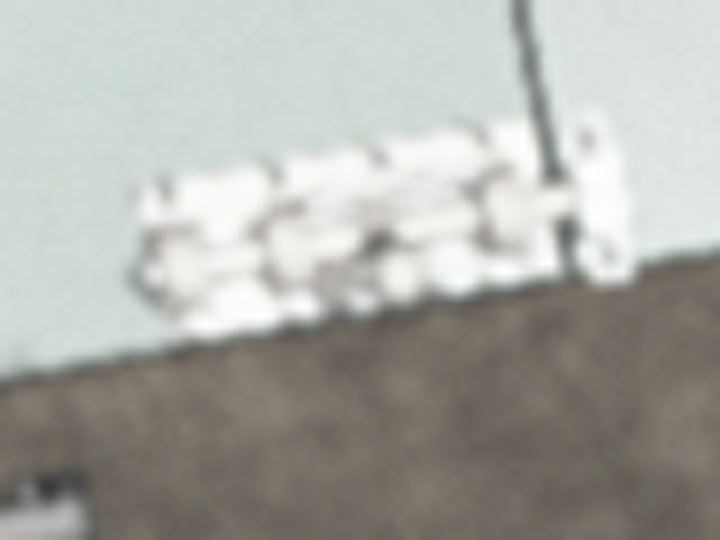

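View pics/s15.png

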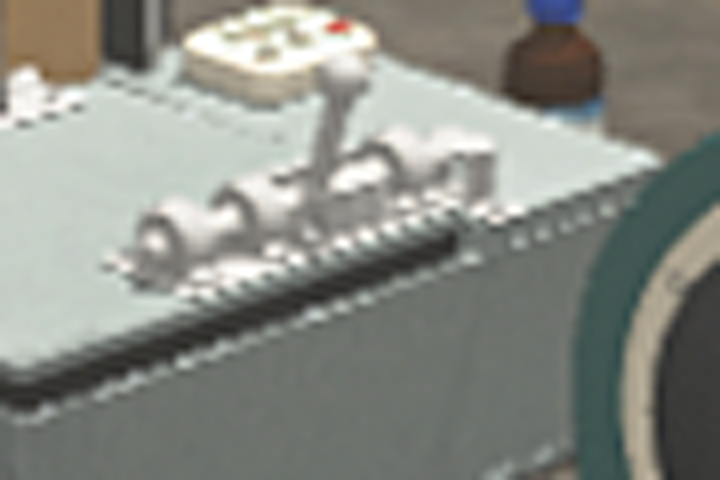

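```bash
python3 - <<'E'
from h import *
p=tri(un((260,200),9,(400,278)),un((255,175),8,(345,68)))
for nm,uv,z in(("nose?",(572,200),.131),("tail0",(135,270),.131),("handle root",(375,245),.131),("keeperL",(578,190),.13)):
  w=onplane("top",[un((260,200),9,uv)],z)[0];print(nm,RB.T@(w[:2]-TB))
for nm,uv,z in(("root6",(342,240),.131),("tail6",(95,280),.131)):
  w=onplane("top",[un((260,200),9,uv)],z)[0];print(nm,RB.T@(w[:2]-TB))
E
```

```text
tri [ 0.48452585 -0.15739543  0.18250113] gap 0.002956985808084353 local [-0.10093029  0.00606846]
nose? [-0.08610241 -0.05408217]
tail0 [-0.08335236  0.08325446]
handle root [-0.08896645  0.0085846 ]
keeperL [-0.0833364  -0.05657545]
root6 [-0.08561799  0.01837739]
tail6 [-0.08419872  0.09602157]
```

Call:
servo_tool --commands '[[[0,0,0],[-0.3,-1,0],45],[[0,0,0],[-0.6,-2,0],45],[[0,0,0],[-0.9,-3,0],45],[[0,0,0],[-1.1,-3.7,0],45],[[0,0,0],[-1.25,-4.1,0],45],[[0,0,0],[-1.25,-4.1,0.2],45],[[0,0,0],[-1.25,-4.1,0.2],45],[[0,0,0],[-1.25,-4.1,0.2],45]]'

```text
t: 19.35
eef_pos: [0.4827, -0.1615, 0.2168]
ee_rot: [[-0.985, -0.17, -0.001], [-0.17, 0.985, 0.0], [0.001, 0.001, -1.0]]
contact_force: [0.2, 0.5, 0.2]
finger_gap: 0.0452
```

Call:
servo_tool --commands '[[[0,0,0],[-0.06,0.1,0.4],45],[[0,0,0],[-0.06,0.1,0.8],45],[[0,0,0],[-0.06,0.1,1.15],45],[[0,0,0],[-0.06,0.1,1.39],45],[[0,0,0],[-0.06,0.1,1.39],45],[[0,0,0],[-0.06,0.1,1.39],45]]'

```text
t: 19.95
eef_pos: [0.4853, -0.1575, 0.162]
ee_rot: [[-0.985, -0.17, 0.0], [-0.17, 0.985, -0.0], [-0.0, -0.0, -1.0]]
contact_force: [-0.1, -1.3, -0.1]
finger_gap: 0.0448
```

```bash
python3 - <<'E'
from h import *
snap("scene","s16",(265,155,345,215),9);o=monitor.get_obs();print(o["eef_pos"],o["contact_force"],o["finger_gap"])
E
```

```text
[ 0.48557322 -0.15764099  0.16226616] [-0.06768978 -0.19504479 -0.63651488] 0.04503400647655463
```

View pics/s16.png

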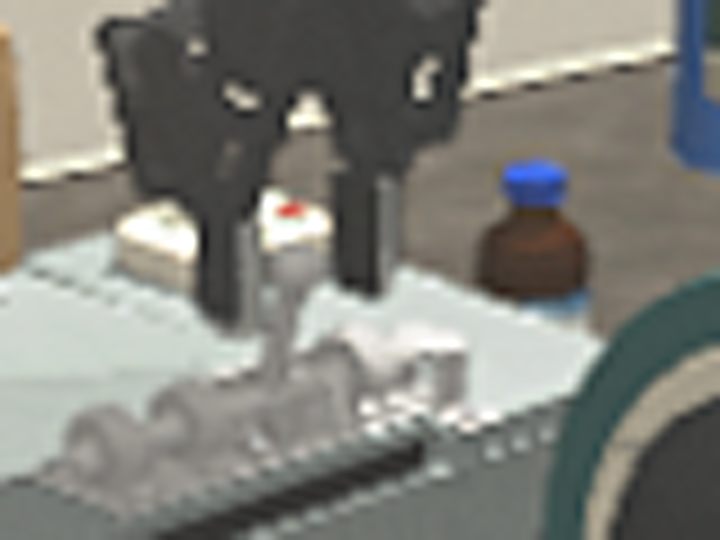

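Call:
servo_tool --commands '[[[0,0,0],[0,0,0],30],[[0,0,0],[0,0,0],20],[[0,0,0],[0,0,0],10],[[0,0,0],[0,0,0],10],[[0,0,0],[0,0,0],10],[[0,0,0],[0,0,0],10]]' --newtons 80

```text
t: 20.6
eef_pos: [0.4851, -0.157, 0.1618]
ee_rot: [[-0.985, -0.171, -0.0], [-0.171, 0.985, 0.001], [0.0, 0.001, -1.0]]
contact_force: [-2.3, 1.9, 3.6]
finger_gap: 0.0138
```

Call:
servo_tool --commands '[[[0,0,0],[0.06,0,0.015],10],[[0,0,0],[0.118,0,0.04],10],[[0,0,0],[0.175,0,0.065],10],[[0,0,0],[0.233,0,0.09],10],[[0,0,0],[0.29,0,0.12],10],[[0,0,0],[0.34,0,0.153],10],[[0,0,0],[0.39,0,0.19],10],[[0,0,0],[0.443,0,0.225],10],[[0,0,0],[0.443,0,0.225],10]]'

```text
t: 21.5
eef_pos: [0.4642, -0.1617, 0.1523]
ee_rot: [[-0.986, -0.168, -0.006], [-0.168, 0.986, -0.0], [0.006, 0.001, -1.0]]
contact_force: [-11.3, 1.1, 8.7]
finger_gap: 0.0109
```

```bash
python3 - <<'E'
from h import *
snap("scene","s17",(275,165,335,210),12);o=monitor.get_obs();print(o["eef_pos"],o["contact_force"],o["finger_gap"])
E
```

```text
[ 0.46374173 -0.161808    0.1522147 ] [-12.01257416  -0.11692088   9.94509556] 0.010777177778904102
```

View pics/s17.png

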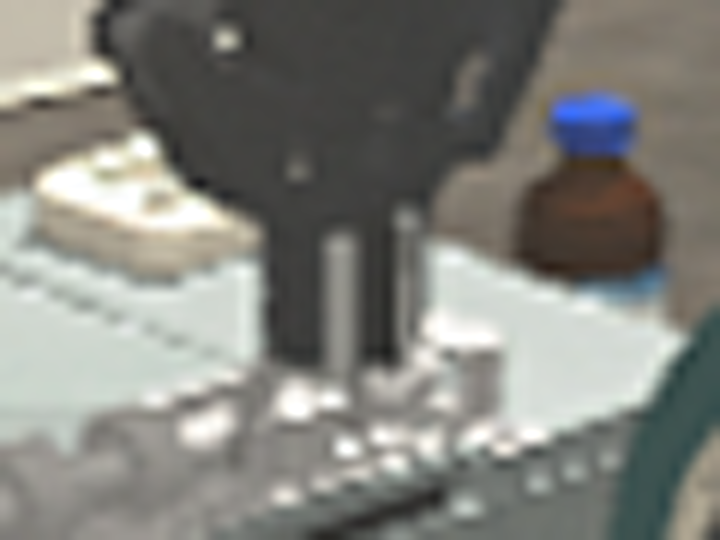

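Call:
servo_tool --commands '[[[0,0,0],[0,0,0],30],[[0,0,0],[0,0,0],45],[[0,0,0],[0,0,0],45]]'

```text
t: 21.85
eef_pos: [0.4679, -0.1611, 0.1527]
ee_rot: [[-0.985, -0.17, 0.001], [-0.17, 0.985, -0.001], [-0.0, -0.001, -1.0]]
contact_force: [-0.5, 0.4, -0.4]
finger_gap: 0.0451
```

```bash
python3 - <<'E'
from h import *
snap("scene","s18",(275,165,335,210),12);o=monitor.get_obs();print(o["eef_pos"],o["contact_force"],o["finger_gap"])
E
```

```text
[ 0.46788231 -0.16095615  0.1527003 ] [0.67373927 0.5405459  0.37630477] 0.04494305836251341
```

View pics/s18.png

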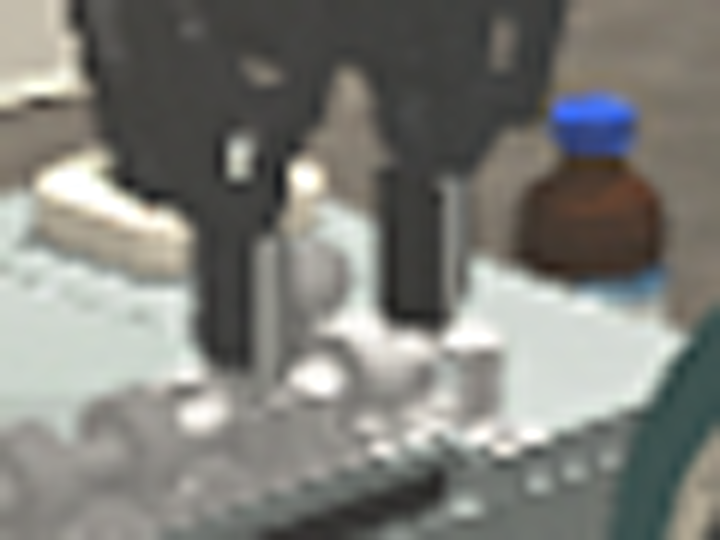

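```bash
cat >> h.py <<'E'
def onY(uv,y):
    o,d=ray("scene",[uv]); n=np.array([-np.sin(TH),np.cos(TH),0]); c0=n@np.r_[TB,0]+y
    P=o+d[0]*((c0-n@o)/(n@d[0])); return P,RB.T@(P[:2]-TB)
E
python3 - <<'E'
from h import *
for y in(.003,.0055,.008):
  P,l=onY(un((275,165),12,(318,278)),y);print(y,P,l,"ang",np.arctan2(P[2]-.1315,-.088-l[0]),np.hypot(P[2]-.1315,-.088-l[0]))
# check with initial s6
P,l=onY(un((255,175),8,(377,183)),.019);print(P,l)
P,l=onY(un((255,175),8,(345,68)),.006);print(P,l)
print(RB.T@(np.array([.4679,-.161])-TB))
E
```

```text
0.003 [ 0.47730516 -0.16176101  0.17052174] [-0.10879039  0.003     ] ang 1.0812622098249918 0.04421466051183341
0.0055 [ 0.47420347 -0.15976128  0.17189331] [-0.11150505  0.0055    ] ang 1.0437886204258962 0.04673442497131634
0.008 [ 0.47110179 -0.15776155  0.17326488] [-0.11421971  0.008     ] ang 1.010190909174739 0.04931306028265352
[ 0.4548555  -0.14941313  0.15248074] [-0.12880181  0.019     ]
[ 0.4867825  -0.15707382  0.18185863] [-0.09865186  0.006     ]
[-0.11792746  0.00535585]
```

Call:
servo_tool --commands '[[[0,0,0],[-0.09,0,0.02],45],[[0,0,0],[-0.09,0,0.02],30],[[0,0,0],[-0.09,0,0.02],20],[[0,0,0],[-0.09,0,0.02],10],[[0,0,0],[-0.09,0,0.02],10],[[0,0,0],[-0.09,0,0.02],10],[[0,0,0],[-0.09,0,0.02],10]]' --newtons 80

```text
t: 22.6
eef_pos: [0.4711, -0.1594, 0.1519]
ee_rot: [[-0.985, -0.171, -0.001], [-0.171, 0.985, 0.001], [0.0, 0.001, -1.0]]
contact_force: [-1.1, 1.9, 1.4]
finger_gap: 0.0138
```

Call:
servo_tool --commands '[[[0,0,0],[0.045,0,0.03],10],[[0,0,0],[0.09,0,0.06],10],[[0,0,0],[0.135,0,0.095],10],[[0,0,0],[0.18,0,0.13],10],[[0,0,0],[0.18,0,0.13],10]]'

```text
t: 23.1
eef_pos: [0.4659, -0.1605, 0.1473]
ee_rot: [[-0.985, -0.171, 0.004], [-0.171, 0.985, 0.0], [-0.004, -0.0, -1.0]]
contact_force: [2.6, 5.5, 2.6]
finger_gap: 0.0141
```

Call:
servo_tool --commands '[[[0,0,0],[0.01,0.03,0.03],10],[[0,0,0],[0.02,0.03,0.06],10],[[0,0,0],[0.02,0.03,0.1],10],[[0,0,0],[0.02,0.03,0.1],10]]'

```text
t: 23.5
eef_pos: [0.4649, -0.1606, 0.1438]
ee_rot: [[-0.985, -0.17, 0.004], [-0.17, 0.985, -0.001], [-0.004, -0.002, -1.0]]
contact_force: [0.9, 3.1, 7.4]
finger_gap: 0.0143
```

Call:
servo_tool --commands '[[[0,0,0],[0,0.01,0.03],10],[[0,0,0],[0,0.01,0.06],10],[[0,0,0],[0,0.01,0.09],10],[[0,0,0],[0,0.01,0.09],10]]'

```text
t: 23.9
eef_pos: [0.4642, -0.161, 0.1405]
ee_rot: [[-0.986, -0.169, 0.003], [-0.169, 0.986, -0.001], [-0.003, -0.002, -1.0]]
contact_force: [-2.0, 1.5, 12.3]
finger_gap: 0.014
```

Call:
servo_tool --commands '[[[0,0,0],[0,0,0.02],10],[[0,0,0],[0,0,0.04],10],[[0,0,0],[0,0,0.04],10]]'

```text
t: 24.2
eef_pos: [0.4638, -0.1611, 0.1391]
ee_rot: [[-0.986, -0.169, 0.003], [-0.169, 0.986, -0.001], [-0.002, -0.002, -1.0]]
contact_force: [-4.6, 1.2, 16.1]
finger_gap: 0.014
```

Call:
servo_tool --commands '[[[0,0,0],[0,0,0.01],10],[[0,0,0],[0,-0.03,0.015],10],[[0,0,0],[0,-0.06,0.015],10],[[0,0,0],[0,-0.09,0.015],10],[[0,0,0],[0,-0.09,0.015],10]]'

```text
t: 24.7
eef_pos: [0.4638, -0.1641, 0.1381]
ee_rot: [[-0.986, -0.169, 0.001], [-0.169, 0.986, -0.0], [-0.001, -0.0, -1.0]]
contact_force: [-4.6, 2.5, 14.3]
finger_gap: 0.0141
```

Sliding freely now (3 mm at 2.5 N). Continue gently.

Call:
servo_tool --commands '[[[0,0,0],[0,-0.03,0.01],10],[[0,0,0],[0,-0.06,0.02],10],[[0,0,0],[0,-0.09,0.02],10],[[0,0,0],[0,-0.12,0.02],10],[[0,0,0],[0,-0.12,0.02],10]]'

```text
t: 25.2
eef_pos: [0.4642, -0.1684, 0.1373]
ee_rot: [[-0.985, -0.17, 0.0], [-0.17, 0.985, 0.001], [-0.0, 0.001, -1.0]]
contact_force: [-5.6, 3.7, 15.7]
finger_gap: 0.0139
```

Call:
servo_tool --commands '[[[0,0,0],[0,-0.03,0],10],[[0,0,0],[0,-0.06,0],10],[[0,0,0],[0,-0.09,0],10],[[0,0,0],[0,-0.12,0],10],[[0,0,0],[0,-0.12,0],10]]'

```text
t: 25.7
eef_pos: [0.4651, -0.1739, 0.1374]
ee_rot: [[-0.986, -0.169, 0.001], [-0.169, 0.986, -0.001], [-0.001, -0.001, -1.0]]
contact_force: [-5.9, 1.5, 15.5]
finger_gap: 0.0138
```

```bash
python3 - <<'E'
from h import *
snap("scene","s19",(245,165,345,240),8);o=monitor.get_obs();print(o["eef_pos"],o["contact_force"],o["finger_gap"])
E
```

```text
[ 0.46516617 -0.17404583  0.13742992] [-5.62457758  1.23055789 15.01975261] 0.014124476365069735
```

View pics/s19.png

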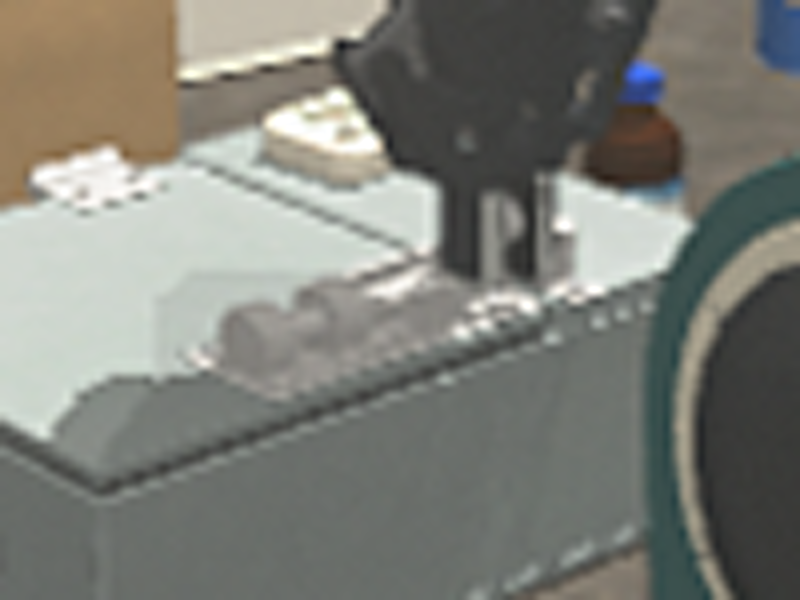

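Call:
servo_tool --commands '[[[0,0,0],[0,-0.03,0],10],[[0,0,0],[0,-0.06,0],10],[[0,0,0],[0,-0.09,0],10],[[0,0,0],[0,-0.09,-0.02],10],[[0,0,0],[0,-0.09,-0.05],10]]'

```text
t: 26.25
eef_pos: [0.4661, -0.1778, 0.1393]
ee_rot: [[-0.986, -0.169, 0.002], [-0.169, 0.986, -0.001], [-0.001, -0.002, -1.0]]
contact_force: [-2.9, 1.4, 10.0]
finger_gap: 0.0139
```

Call:
servo_tool --commands '[[[0,0,0],[0,-0.02,-0.01],10],[[0,0,0],[0,-0.04,-0.02],10],[[0,0,0],[0,-0.06,-0.02],10],[[0,0,0],[0,-0.08,-0.02],10],[[0,0,0],[0,-0.08,-0.02],10]]'

```text
t: 26.75
eef_pos: [0.4668, -0.1811, 0.14]
ee_rot: [[-0.986, -0.169, 0.002], [-0.169, 0.986, -0.002], [-0.002, -0.002, -1.0]]
contact_force: [-2.7, 0.5, 9.9]
finger_gap: 0.0136
```

Call:
servo_tool --commands '[[[0,0,0],[0,-0.02,0],10],[[0,0,0],[0,-0.04,0],10],[[0,0,0],[0,-0.06,0],10],[[0,0,0],[0,-0.06,0],10]]'

```text
t: 27.15
eef_pos: [0.4672, -0.1834, 0.14]
ee_rot: [[-0.986, -0.169, 0.002], [-0.169, 0.986, -0.002], [-0.001, -0.002, -1.0]]
contact_force: [-2.7, 0.7, 10.3]
finger_gap: 0.0139
```

Call:
servo_tool --commands '[[[0,0,0],[0,-0.02,0],10],[[0,0,0],[0,-0.04,0],10],[[0,0,0],[0,-0.06,0],10],[[0,0,0],[0,-0.06,0],10]]'

```text
t: 27.55
eef_pos: [0.4676, -0.1857, 0.14]
ee_rot: [[-0.986, -0.169, 0.002], [-0.169, 0.986, -0.002], [-0.001, -0.002, -1.0]]
contact_force: [-3.1, 0.1, 9.8]
finger_gap: 0.0142
```

Call:
servo_tool --commands '[[[0,0,0],[0,-0.02,0],10],[[0,0,0],[0,-0.04,0],10],[[0,0,0],[0,-0.06,0],10],[[0,0,0],[0,-0.06,0],10]]'

```text
t: 27.95
eef_pos: [0.4679, -0.1875, 0.1399]
ee_rot: [[-0.986, -0.169, 0.001], [-0.169, 0.986, -0.001], [-0.001, -0.001, -1.0]]
contact_force: [-3.2, 2.1, 10.9]
finger_gap: 0.0137
```

Call:
servo_tool --commands '[[[0,0,0],[0,-0.02,0],10],[[0,0,0],[0,-0.04,0],10],[[0,0,0],[0,-0.04,0],10]]'

```text
t: 28.25
eef_pos: [0.4678, -0.1877, 0.1396]
ee_rot: [[-0.985, -0.17, -0.0], [-0.17, 0.985, 0.001], [-0.0, 0.001, -1.0]]
contact_force: [-3.9, 4.8, 11.8]
finger_gap: 0.0137
```

Call:
servo_tool --commands '[[[0,0,0],[0.04,0.02,0.03],10],[[0,0,0],[0.08,0.02,0.07],10],[[0,0,0],[0.12,0.02,0.11],10],[[0,0,0],[0.12,0.02,0.11],10]]'

```text
t: 28.65
eef_pos: [0.4596, -0.189, 0.134]
ee_rot: [[-0.985, -0.171, -0.006], [-0.171, 0.985, -0.0], [0.006, 0.001, -1.0]]
contact_force: [-10.7, 0.1, 6.6]
finger_gap: 0.0131
```

Call:
servo_tool --commands '[[[0,0,0],[0.08,0,0.03],10],[[0,0,0],[0.12,0,0.09],10],[[0,0,0],[0.16,0,0.15],10],[[0,0,0],[0.19,0,0.2],10],[[0,0,0],[0.19,0,0.2],10]]'

```text
t: 29.15
eef_pos: [0.4547, -0.1898, 0.1267]
ee_rot: [[-0.985, -0.173, -0.001], [-0.173, 0.985, -0.001], [0.001, -0.0, -1.0]]
contact_force: [-5.2, 2.9, 8.3]
finger_gap: 0.0126
```

Call:
servo_tool --commands '[[[0,0,0],[0.05,0,0.05],10],[[0,0,0],[0.06,0,0.1],10],[[0,0,0],[0.07,0,0.15],10],[[0,0,0],[0.08,0,0.2],10],[[0,0,0],[0.08,0,0.2],10]]'

```text
t: 29.65
eef_pos: [0.4473, -0.1909, 0.1173]
ee_rot: [[-0.986, -0.168, -0.009], [-0.168, 0.986, 0.001], [0.009, 0.003, -1.0]]
contact_force: [-11.9, -0.6, 6.0]
finger_gap: 0.0102
```

```bash
python3 - <<'E'
from h import *
snap("scene","s20",(265,165,345,225),9);o=monitor.get_obs();print(o["eef_pos"],o["contact_force"],o["finger_gap"])
E
```

```text
[ 0.44727724 -0.19092725  0.1173061 ] [-12.11197713   0.31208816   6.51419531] 0.010269515503551185
```

View pics/s20.png

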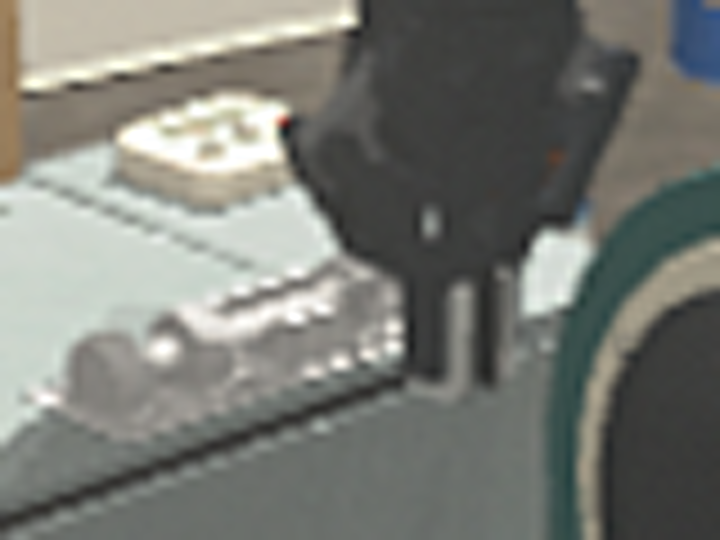

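Call:
servo_tool --commands '[[[0,0,0],[0,0,0],30],[[0,0,0],[0,0,0],45],[[0,0,0],[0,0,-0.4],45],[[0,0,0],[0,0,-1.3],45],[[0,0,0],[0,0,-2.3],45],[[0,0,0],[0.3,1.1,-2.7],45],[[0,0,0],[0.3,2.2,-2.7],45],[[0,0,0],[0.3,3.3,-2.7],45],[[0,0,0],[0.3,4.4,-2.7],45],[[0,0,0],[0.3,4.4,-2.7],45]]'

```text
t: 30.7
eef_pos: [0.4104, -0.0136, 0.2267]
ee_rot: [[-0.984, -0.179, 0.001], [-0.179, 0.984, 0.002], [-0.001, 0.002, -1.0]]
contact_force: [0.4, -0.7, -0.4]
finger_gap: 0.0451
```

```bash
python3 - <<'E'
from h import *
snap("top","t21",(260,200,340,260),9);snap("scene","s21",(255,175,345,235),8)
o=monitor.get_obs();print(o["eef_pos"],o["contact_force"],o["finger_gap"])
E
```

```text
[ 0.41124831 -0.01802379  0.22683015] [-0.57655335 -0.17677514  0.75399283] 0.045284344330507015
```

View pics/t21.png

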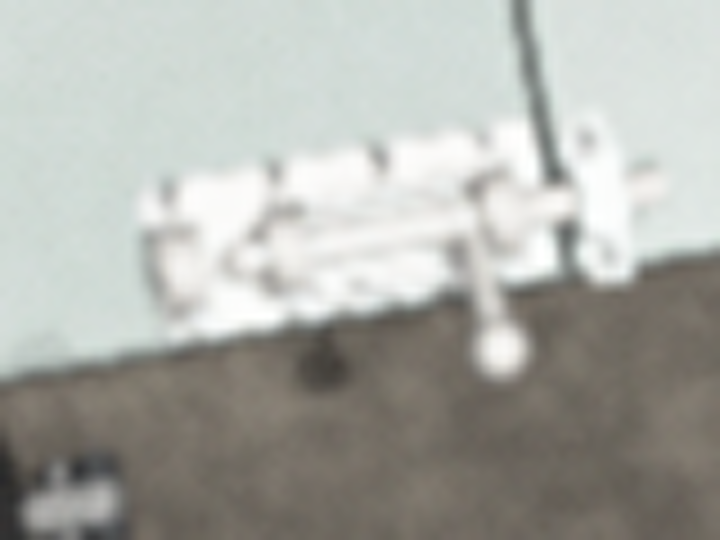

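View pics/s21.png

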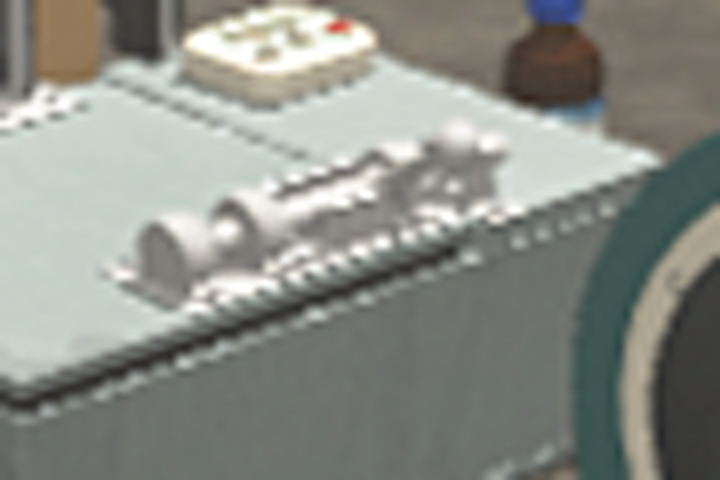

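```bash
python3 - <<'E'
from h import *
p=tri(un((260,200),9,(501,350)),un((255,175),8,(456,137)))
for nm,uv,z in(("root",(478,225),.126),("nose",(665,180),.126),("knob.15",(501,350),.15)):
  w=onplane("top",[un((260,200),9,uv)],z)[0];print(nm,w,RB.T@(w[:2]-TB))
E
```

```text
tri [ 0.46344714 -0.18858879  0.15804646] gap 0.003096895275777908 local [-0.12702596 -0.02106738]
root [ 0.50210229 -0.18516057  0.126     ] [-0.08835314 -0.02429023]
nose [ 0.51570404 -0.24356475  0.126     ] [-0.08492421 -0.08415924]
knob.15 [ 0.46274162 -0.19037229  0.15      ] [-0.12802567 -0.02270421]
```

Call:
servo_tool --commands '[[[0,0,0],[-0.1,-1,0],10],[[0,0,0],[-0.2,-2,0],10],[[0,0,0],[-0.3,-3,0],10],[[0,0,0],[-0.37,-4,0],10],[[0,0,0],[-0.37,-4.46,0.2],10],[[0,0,0],[-0.37,-4.46,0.6],10],[[0,0,0],[-0.37,-4.46,0.9],10],[[0,0,0],[-0.37,-4.46,0.9],10],[[0,0,0],[-0.37,-4.46,0.9],10]]' --newtons 30

```text
t: 31.7
eef_pos: [0.4556, -0.192, 0.1906]
ee_rot: [[-0.985, -0.17, -0.0], [-0.17, 0.985, -0.0], [0.0, -0.0, -1.0]]
contact_force: [-1.0, 0.5, -0.3]
finger_gap: 0.0098
```

Call:
servo_tool --commands '[[[0,0,0],[-0.06,0.02,0.2],10],[[0,0,0],[-0.06,0.02,0.4],10],[[0,0,0],[-0.06,0.02,0.55],10],[[0,0,0],[-0.06,0.02,0.65],10],[[0,0,0],[-0.06,0.02,0.72],10],[[0,0,0],[-0.06,0.02,0.72],10]]'

```text
t: 32.3
eef_pos: [0.4575, -0.1905, 0.1614]
ee_rot: [[-0.985, -0.17, -0.001], [-0.17, 0.985, 0.0], [0.001, 0.001, -1.0]]
contact_force: [-0.0, -0.4, -0.1]
finger_gap: 0.0096
```

Call:
servo_tool --commands '[[[0,0,0],[0,0,0.04],10],[[0,0,0],[0,0,0.08],10],[[0,0,0],[0,0,0.12],10],[[0,0,0],[0,0,0.12],10]]'

```text
t: 32.7
eef_pos: [0.4579, -0.1905, 0.1568]
ee_rot: [[-0.985, -0.17, -0.0], [-0.17, 0.985, 0.0], [0.0, 0.0, -1.0]]
contact_force: [-0.5, 1.0, 1.4]
finger_gap: 0.0099
```

Call:
servo_tool --commands '[[[0,0,0],[0,0,0.04],10],[[0,0,0],[0,0,0.08],10],[[0,0,0],[0,0,0.12],10],[[0,0,0],[0,0,0.12],10]]'

```text
t: 33.1
eef_pos: [0.458, -0.1906, 0.1519]
ee_rot: [[-0.985, -0.17, -0.0], [-0.17, 0.985, -0.0], [0.0, -0.0, -1.0]]
contact_force: [-1.7, 0.8, 0.5]
finger_gap: 0.0101
```

```bash
python3 - <<'E'
from h import *
snap("scene","s22",(275,165,335,210),12);o=monitor.get_obs();print(o["eef_pos"],o["contact_force"],o["finger_gap"])
E
```

```text
[ 0.45805841 -0.19064469  0.15204501] [0.33538202 0.20327931 0.50809088] 0.010022195680136221
```

View pics/s22.png

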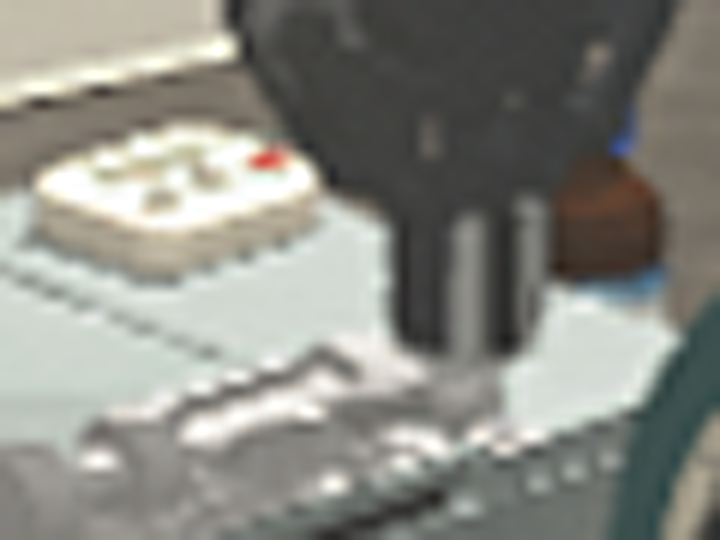

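Call:
servo_tool --commands '[[[0,0,0],[0.02,0,0.06],10],[[0,0,0],[0.03,0,0.12],10],[[0,0,0],[0.04,0,0.18],10],[[0,0,0],[0.05,0,0.24],10],[[0,0,0],[0.05,0,0.24],10]]'

```text
t: 33.65
eef_pos: [0.4558, -0.1909, 0.1422]
ee_rot: [[-0.985, -0.17, -0.0], [-0.17, 0.985, 0.0], [0.0, 0.0, -1.0]]
contact_force: [-0.1, -0.1, 0.8]
finger_gap: 0.0099
```

Call:
servo_tool --commands '[[[0,0,0],[0.01,0,0.06],10],[[0,0,0],[0.02,0,0.12],10],[[0,0,0],[0.02,0,0.18],10],[[0,0,0],[0.02,0,0.18],10]]'

```text
t: 34.05
eef_pos: [0.4551, -0.1911, 0.1351]
ee_rot: [[-0.985, -0.17, -0.0], [-0.17, 0.985, 0.0], [0.0, 0.0, -1.0]]
contact_force: [0.2, -0.7, 1.5]
finger_gap: 0.0104
```

```bash
python3 - <<'E'
from h import *
snap("scene","s23",(275,165,335,210),12);o=monitor.get_obs();print(o["eef_pos"],o["contact_force"],o["finger_gap"])
E
```

```text
[ 0.45512557 -0.19109765  0.1352592 ] [-1.14920556 -0.34461867  0.2689407 ] 0.010357745265964923
```

View pics/s23.png

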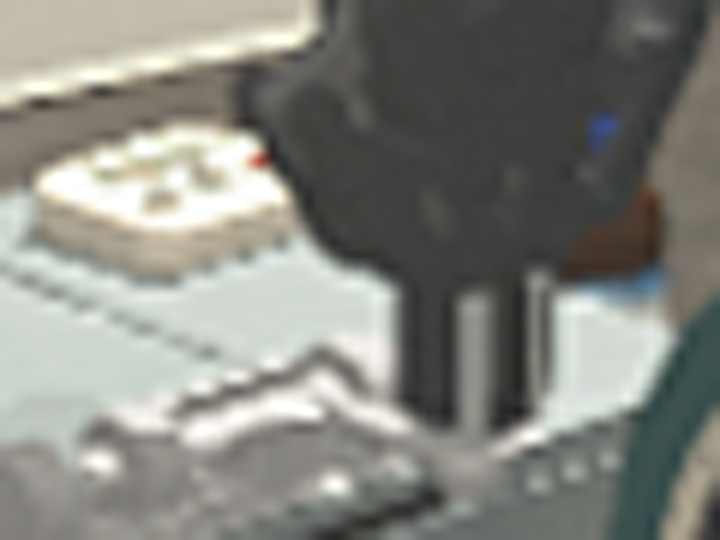

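Handle turned down freely (≈1 N). Press on to its stop.

Call:
servo_tool --commands '[[[0,0,0],[0,0,0.03],10],[[0,0,0],[0,0,0.06],10],[[0,0,0],[0,0,0.06],10]]'

```text
t: 34.4
eef_pos: [0.4552, -0.1912, 0.1335]
ee_rot: [[-0.985, -0.17, 0.0], [-0.17, 0.985, 0.0], [-0.0, 0.0, -1.0]]
contact_force: [-3.0, 1.9, 8.8]
finger_gap: 0.0103
```

Call:
servo_tool --commands '[[[0,0,0],[0,0,0.03],10],[[0,0,0],[0,0,0.06],10],[[0,0,0],[0,0,0.06],10]]'

```text
t: 34.7
eef_pos: [0.4551, -0.1913, 0.1314]
ee_rot: [[-0.985, -0.17, 0.0], [-0.17, 0.985, 0.001], [-0.0, 0.001, -1.0]]
contact_force: [-4.1, 0.3, 12.0]
finger_gap: 0.0099
```

Call:
servo_tool --commands '[[[0,0,0],[0,0,-0.3],10],[[0,0,0],[0,0,-1],10],[[0,0,0],[0,0,-2],10],[[0,0,0],[0.3,1.1,-2.4],10],[[0,0,0],[0.3,2.2,-2.4],10],[[0,0,0],[0.3,3.3,-2.4],10],[[0,0,0],[0.3,4.4,-2.4],10],[[0,0,0],[0.3,4.4,-2.4],10],[[0,0,0],[0.3,4.4,-2.4],10]]'

```text
t: 35.6
eef_pos: [0.4136, -0.019, 0.2271]
ee_rot: [[-0.985, -0.173, 0.001], [-0.173, 0.985, 0.0], [-0.001, -0.0, -1.0]]
contact_force: [-0.1, -1.9, 0.3]
finger_gap: 0.01
```

```bash
python3 - <<'E'
from h import *
snap("top","t24",(260,200,340,260),9);snap("scene","s24",(255,175,345,235),8)
o=monitor.get_obs();print(o["t"],o["eef_pos"],o["contact_force"],o["finger_gap"])
E
```

```text
35.7 [ 0.41373813 -0.02062604  0.22688529] [-0.03727127  0.13730932  0.84050226] 0.010168662624661607
```

View pics/t24.png

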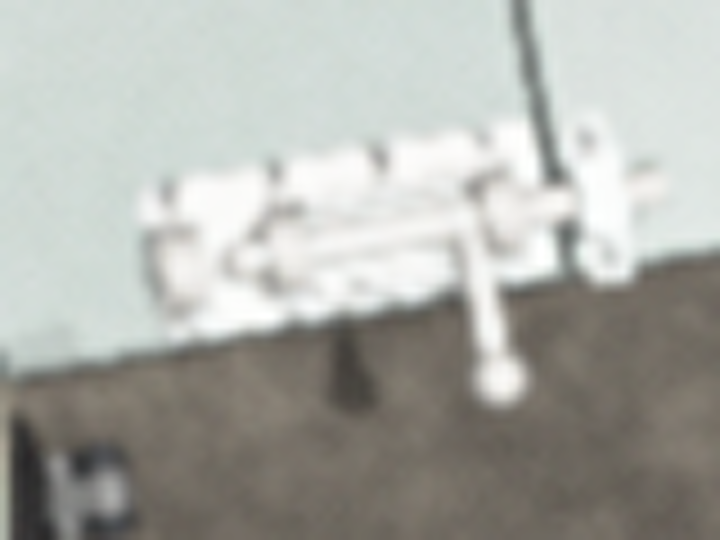

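View pics/s24.png

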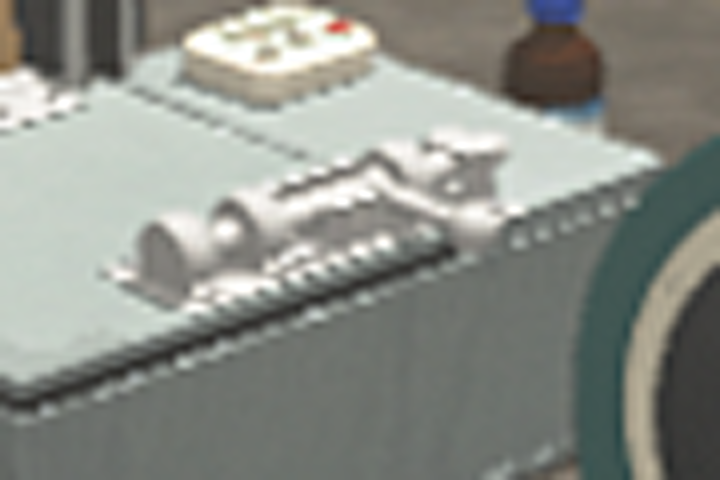

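```bash
python3 - <<'E'
from h import *
p=tri(un((260,200),9,(501,380)),un((255,175),8,(474,225)))
w=onplane("top",[un((260,200),9,(501,380))],.126)[0];print(w,RB.T@(w[:2]-TB))
# other things unchanged: diff against start images
for n in("top","scene"):
  a=cv2.imread(f"pics/raw_{n}0.png").astype(int);b=cv2.imread(f"pics/raw_{'t' if n=='top' else 's'}24.png").astype(int)
  d=(np.abs(a-b).max(2)>45).astype(np.uint8); k,l,s,c=cv2.connectedComponentsWithStats(d)
  print(n,[tuple(map(int,x)) for x in s[1:] if x[4]>8])
E
```

```text
tri [ 0.45465671 -0.1903461   0.12847476] gap 0.002918197170895791 local [-0.13598736 -0.02129783]
[ 0.45387663 -0.1917136   0.126     ] [-0.13698949 -0.02251204]
top [(321, 220, 3, 5, 11), (310, 227, 9, 18, 68), (295, 230, 9, 18, 73), (214, 239, 29, 15, 124), (252, 238, 9, 6, 45), (258, 245, 3, 35, 90), (262, 247, 4, 30, 80), (208, 249, 4, 22, 56), (248, 252, 3, 8, 10), (271, 253, 3, 4, 9), (223, 254, 25, 11, 173), (210, 273, 9, 16, 88), (249, 276, 8, 13, 70), (225, 281, 4, 3, 10), (258, 283, 2, 11, 19), (196, 284, 64, 136, 3719), (233, 308, 24, 13, 145), (0, 354, 16, 20, 229), (220, 373, 35, 47, 1005), (254, 404, 5, 16, 57), (270, 410, 3, 10, 30), (262, 414, 6, 6, 20)]
scene [(232, 0, 27, 18, 259), (234, 0, 211, 294, 24185), (238, 102, 50, 85, 2279), (330, 188, 17, 17, 93), (229, 192, 89, 33, 447), (432, 194, 5, 4, 13), (281, 198, 12, 8, 36), (327, 218, 3, 13, 16), (328, 232, 9, 44, 182), (285, 251, 7, 4, 13), (246, 271, 8, 4, 24), (225, 275, 20, 11, 76), (214, 278, 4, 3, 9), (232, 285, 7, 5, 12), (181, 298, 9, 15, 21), (212, 304, 11, 5, 32), (193, 307, 12, 5, 40), (190, 318, 3, 6, 9), (394, 351, 9, 6, 18), (311, 354, 17, 11, 54), (275, 371, 30, 19, 161), (362, 404, 25, 16, 145)]
```

```bash
python3 -c "
from bench import r
print(r.hand_in())"
```

```text
the job is handed in; nothing more can be done
None
```

The hatch is closed. The bolt is through the keeper, its handle is down in the catch notch, and the arm is clear of the box. I handed in at about 36 s.

- **How it went:** I pinched the knob and lifted the handle onto the slot wall. I pressed down with about 15 N until the hatch was home, then slid the bolt through with 1 to 4 N of drag. I felt the end stop at about 5 N, and the last turn down took about 1 N until the handle met its stop.
- **What went wrong on the way:**
  - **Slipped grips:** the knob slipped out of the pinch several times, so I regripped it. I did the last turn by pushing the knob from above with the fingers almost shut.
  - **First press:** I landed the handle too near the starting notch and it jammed there. I pushed along the bolt with up to 9.5 N, and the press reached 27 N for a moment with the hatch on its hard stop. I backed off, slid on with the handle raised and pressed again. No push into the keeper went above about 5 N.
- **Last checks:**
  - **Knob:** at x = -137 mm, about 127 mm high, which means the handle is level. Its y is about -22 mm, so the bolt has travelled about 42 mm.
  - **Bolt and hatch:** the nose shows beyond the keeper. The hatch stays down with only a small springback, and it gave about 2 mm when I pushed on the lowered handle.
  - **Other objects:** comparing the pictures with the first ones showed no change on the other things, except where the arm or its shadow covers the view.
- **Disagreement:** the rays from the two cameras miss each other by about 3 mm at the knob, so these positions are good to 2 or 3 mm.

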